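# Dock the sample carrier and unclip its tube cassette

### The arm

A 6-joint arm with a two-finger parallel gripper is mounted at the origin on the work surface. World frame = base frame: x ahead of the robot, y to its left, z up, the work surface at z = 0. Lengths are in mm, angles in rad, forces in N, time in s.
With the tool pointing down it reaches from about 350 to 775 mm from the base axis. Payload 7.3 kg.
Tool frame: the origin (TCP) lies midway between the tips of the shut fingers; the grasp point (between the pads) lies 19 mm behind it; x points along the fingers, y is the direction in which the jaws open and shut, and the axes are right-handed (so a half turn about x gives the same grasp; the last joint's range is limited). The gripper opens to 92 mm and grips with 3 to 60 N. Pads are 19 mm wide; open, the fingers measure 130 mm over their backs; the gripper's body (75 mm by 190 mm) begins 47 mm behind the grasp point.
Start: joints at [-1.399, 0.342, 1.524, -0, 1.275, -0.146], TCP at [164.074, -498.726, 193.341] pointing down, gripper open.
Joint ranges: [-2.53, 2.53], [-0.77, 2.02], [0.04, 2.7], [-1, 4.14], [0.28, 2.66], [-3.11, 3.11]. Speed limits (rad/s): [2.57, 2.57, 3.14, 3.14, 3.14, 3.14].

### API

Orientations are given as [roll, pitch, yaw] about the fixed x, y, z axes, in that order (R = Rz(yaw) Ry(pitch) Rx(roll)).
In Python, from plant import bot gives the robot as it stands. The module is installed in compiled form; this text tells all that it offers.
- The arm moves only by the shell command python3 -m handwheel 'ROWS' [OPENING]. ROWS is JSON, a list that holds one entry, the list of rows, each a list of 4 numbers: the shift along the tool's x, y, z in cm, then the turn about the tool's x in rad. A call has 1 to 8 rows; each row shifts and turns the commanded pose from where the row before left it, along the tool's axes as they then stand; what a row does not reach is not made up. A row lasts 1/12 s, in which the tool goes at most 41.7 mm and 7.16 degrees, less where a joint would pass 70% of its speed; a pose out of reach is approached as far as the arm can. A call is refused whole if a number of a shift passes 4.17 or a number of a turn 0.125, either way. A call with a gripper value outside its range is refused whole. OPENING is the opening, from 0 (shut) to 1 (fully open), set as the call begins (- or left out, the last holds). The fingers move at their own pace and stop on an object; the grip force is fixed at half the most. Time passes only in rows, so rows that do not move let the fingers close. It gives the time, the measured TCP pose, the force and the opening at its end, in the units of the state.
- bot.get_obs(): the state, without advancing time (a new reading comes with each control period).
- bot.capture(name): name is "scene" or "top" or "wrist"; returns (picture, depth): 420x560x3 uint8, red, green, blue; 420x560 float32, mm along the optical axis (not along the pixel's ray), 0 where there is no reading.
- bot.camera_model(name): a dict with "fx", "fy", "cx", "cy" (pixels), "position" and "rotation" of the camera in the world. Camera axes: x right, y down, z forward; pixel columns grow to the right and rows downward; lengths in mm; the calibration is good to about 2 mm. A picture is of the moment at which its call begins: read the wrist's pose just before it. camera_model takes no time and is no camera call; for the wrist camera it gives the pose at the moment of the call.
- bot.close_job(): hands the job in, once; it reports no verdict.
Trained networks look in the newest picture that a camera, given by its name, has taken for a name from the list of things; names that differ only in an ending like _2 or _b are one class to them, and where a whole thing is asked for, a point or a joint stands for the part that bears it (a point fixed in the world has none). Each returns a list of dicts, best first, with "conf" (0 to 1); they miss things now and then, are a little off and sometimes report something else, mostly with a low value. They report only what shows in the picture. A call takes as long as a camera call. They do not tell look-alikes from the thing itself.
- bot.find_in(camera, label): "bbox" ([left, top, width, height] in pixels, round what is visible of it).
- bot.spot_point(camera, label): "point" ([column, row] in pixels: a listed point, or the origin of a listed thing).
The state is a dict: "time": time; "joint_positions": joint angles; "dq": joint speeds; "tau": joint torques, N m; "tool_pos": TCP position; "tcp_rot": TCP orientation; "contact_force": force on the tool from outside, world axes, zero at the start; "moment": the same for the moment, N m; "grip_width": finger opening in mm.
Only numpy, scipy, OpenCV 4.12 (cv2) and the standard library are available. Lean on these libraries where they do the work, as an engineer would, in place of code of your own. Each camera call takes 0.05 s, during which the arm holds its last target.

### The job

Slide the carrier tray with the tube cassette under the rails of the bench dock until it is fully home against the back stop. Then pinch the cassette's two side catches in together, lift the cassette straight up out of the docked tray and finish holding it still, level and by its pinched catches, about ten centimetres above its seat, ready for the homogeniser. Keep the tubes upright throughout, leave the tray home in the dock, and do not shift the other things on the bench.

Things in the scene. Friction and masses are not known exactly. Their poses are not given: they have to be found in the camera images.
- tray: Loose aluminium carrier tray, a plate 175 x 92 mm, 6 mm thick, flat on the bench, about 0.36 kg, the cassette clipped on it. Origin: centre of its underside; +x points to its leading end (enters the dock first), z up. Pull handle at the trailing end. Two steel keepers, tops 38 mm above the bench, 29.5 to 38 mm either side of the middle line, at x = +10 to +50 mm, hold the cassette down.
- tray_handle (a point): Centre of the top bar of the tray's handle, 54 mm above the bench, 78 mm behind the tray's origin; axes as the tray's. Black bar 10 mm thick (x), 62 mm long (y), 16 mm high (46 to 62 mm above the bench) on a leg 8 mm wide at each end, open below. 61 mm of free room between bar and cassette; nothing behind the bar.
- dock: Fixed dock on the bench: two rails 96 mm apart inside (2 mm play each side of the tray), 16.5 mm high, open to the bench below; their steel lips reach 6.5 mm in over the tray's edges, 4.5 mm above them. Origin: on the bench, where the tray's origin lies when the tray is fully home; +x: direction of insertion, z up. Back stop 30 mm high, x = +87.5 to +123.5 mm.
- dock_mouth (a point): Middle of the dock's mouth at bench level, 32 mm before the dock's origin, where the parallel rails begin; axes as the dock's. Before it guide cheeks 15 mm high flare outward at 0.4 rad on each side, for 31 mm, to about 122 mm apart.
- cassette_pinch (a point): Midway between the ribbed outer faces of the two catches, at the height to pinch, 64 mm above the bench while seated (58 mm above the cassette's underside), 108 mm ahead of the handle. Axes as the cassette's, along the tray's while seated: x lengthwise, y from catch to catch, z up. The faces are 56 mm apart at rest, 42 mm pinched, 34 mm long (x), free from 38 to 78 mm above the bench.
- cassette: White tube cassette, 84 mm long, 34 mm wide, 44 mm wide at its foot, eight tubes with grey caps in two rows (cap tops 56 mm above the bench), an upright catch plate on each long side; about 0.2 kg. Origin: centre of its underside, 6 mm above the bench while seated, 30 mm ahead of the tray's origin; axes as cassette_pinch.
- catch_l (a joint): Inward travel (m) of the cassette's catch on its +y side: 0 at rest, 0.007 at its stop, sliding straight in (-y). Spring: 3 N at rest, 8 N at the stop. Its barb is free of the keeper after 3.5 mm.
- catch_r (a joint): The same for the catch on the cassette's -y side (slides to +y).
- cork_ring: Bystander: cork ring, 90 mm across, 30 mm high; origin under its centre.
- amber_bottle: Bystander: brown glass bottle, 84 mm across, 190 mm high; origin under its centre.
- wash_bottle: Bystander: white plastic bottle, 68 mm across, 160 mm high; origin under its centre.
- beaker: Bystander: glass beaker, 68 mm across, 85 mm high; origin under its centre.
- media_jar: Bystander: clear glass jar with grey cap, 70 mm across, 120 mm high; origin under its centre.
- tube_rack: Bystander: steel rack of long tubes without catches, 70 x 150 mm, 98 mm high; origin under its centre.
- spatula: Bystander: steel lab spatula 170 mm long, 12 mm wide, 4 mm thick, lying flat; origin at its middle.
There are look-alikes about, which are no part of the job. Leave any turquoise look-alike of the dock alone.

How it is judged:
By the outcome, as a careful person would: the job done as asked, in the order asked, and still so for the second after the job is handed in, while the arm keeps its last pose, push and grip.
It also fails if it takes over 56 s, if anything falls off the work surface, if the arm or the gripper's body presses on something with over 40 N, if the wrist force passes 120 N, or if a joint passes its speed limit or range.

## Working session

There is one attempt and no reset: what is moved stays moved. The work goes in short steps, Python scripts to look and compute and a shell command to move; the robot and the scene stay as the last step left them, time stands still between calls to the robot, and variables do not carry over. Pictures are saved under pics/ and viewed, and the job is handed in when it is done.

```bash
mkdir -p pics; cat > h.py <<'E'
import numpy as np, cv2
from plant import bot
from scipy.spatial.transform import Rotation as R
def cap(n,f):
    m=bot.camera_model(n); p,d=bot.capture(n); cv2.imwrite('pics/'+f,p[:,:,::-1]); return p,d,m
def rayz(m,u,v,z):
    r=np.array(m['rotation'])@np.array([(u-m['cx'])/m['fx'],(v-m['cy'])/m['fy'],1.]); c=np.array(m['position']); return c+r*(z-c[2])/r[2]
def pt(m,u,v,d):
    return np.array(m['position'])+np.array(m['rotation'])@(np.array([(u-m['cx'])/m['fx'],(v-m['cy'])/m['fy'],1.])*d)
def proj(m,P):
    q=np.array(m['rotation']).T@(np.array(P,float)-np.array(m['position'])); return [m['fx']*q[0]/q[2]+m['cx'],m['fy']*q[1]/q[2]+m['cy']]
E
python3 - <<'E'
from h import *
o=bot.get_obs(); print(o['time'],o['tool_pos'],o['tcp_rot'],o['contact_force'],o['grip_width'])
for n in ['scene','top']:
    p,d,m=cap(n,n+'0.png'); print(n,m['position'],np.round(m['rotation'],3).tolist(),m['fx'])
    np.save(n+'0d.npy',d)
    for l,z in [('tray',0),('tray_handle',54),('dock',0),('dock_mouth',0),('cassette_pinch',64),('cassette',6)]:
        for r in bot.spot_point(n,l)[:3]:
            print(l,round(r['conf'],2),np.round(r['point'],1),np.round(rayz(m,*r['point'],z),1))
print(bot.get_obs()['time'])
E
```

```text
0.0 [ 163.98840771 -498.25471409  192.63253117] [-1.72860784  1.5692368   1.73072105] [ 0.56895258 -0.06230367 -0.73659742] 92.05296828129309
scene [ 823.54507283  474.21188346 1028.84127204] [-2.598, -0.001, 2.557] 450.3911282031064Traceback (most recent call last):
  File "<stdin>", line 8, in <module>
  File "h.py", line 7, in rayz
    r=np.array(m['rotation'])@np.array([(u-m['cx'])/m['fx'],(v-m['cy'])/m['fy'],1.]); c=np.array(m['position']); return c+r*(z-c[2])/r[2]
                                                                                                                                     ~^^^
IndexError: invalid index to scalar variable.
```

```bash
sed -i "s/np.array(m\['rotation'\])/RM(m)/g" h.py; cat >> h.py <<'E'
def RM(m): return R.from_euler('xyz',m['rotation']).as_matrix()
E
python3 - <<'E'
from h import *
for n in ['scene','top']:
    p,d,m=cap(n,n+'0.png'); print(n,m['position'],np.round(m['rotation'],3).tolist(),m['fx'])
    np.save(n+'0d.npy',d)
    for l,z in [('tray',0),('tray_handle',54),('dock',0),('dock_mouth',0),('cassette_pinch',64),('cassette',6)]:
        for r in bot.spot_point(n,l)[:3]:
            print(l,round(r['conf'],2),np.round(r['point'],1),np.round(rayz(m,*r['point'],z),1))
print(bot.get_obs()['time'])
E
```

```text
scene [ 823.54507283  474.21188346 1028.84127204] [-2.598, -0.001, 2.557] 450.3911282031064
tray 0.72 [223.1 183.6] [ 528.8 -199.4    0. ]
tray_handle 0.71 [209.7 156.4] [ 528.7 -262.9   54. ]
dock 0.9 [283.2 112.6] [ 237.4 -328.3    0. ]
dock 0.65 [294.2 283.3] [534.9 153.1   0. ]
dock_mouth 0.94 [290.3 271.7] [525.2 122.6   0. ]
dock_mouth 0.8 [274.7 105.7] [ 243.  -367.1    0. ]
cassette_pinch 0.94 [227.  182.5] [ 536.9 -154.9   64. ]
cassette 0.58 [227.2 196. ] [ 542.2 -153.8    6. ]
top [ 392.77046091  -14.89826443 1229.88354644] [-3.054, 0.012, -1.58] 441.02361409263744
tray 0.94 [350.2 201.9] [ 529.2 -181.2    0. ]
tray_handle 0.88 [383.8 201.7] [ 522.8 -263.7   54. ]
tray_handle 0.19 [346.5 194.4] [ 543.6 -164.4   54. ]
dock 0.73 [406.4 306.4] [ 239.6 -328.5    0. ]
dock 0.68 [231.1 201.9] [532.9 152.9   0. ]
dock 0.57 [448.8 185.3] [ 573.  -458.1    0. ]
dock_mouth 0.76 [238.9 205.7] [521.9 130.9   0. ]
cassette_pinch 0.69 [346.8 196.3] [ 537.2 -163.9   64. ]
cassette 0.67 [340.5 200.8] [ 532.  -153.5    6. ]
0.8
```

View pics/scene0.png

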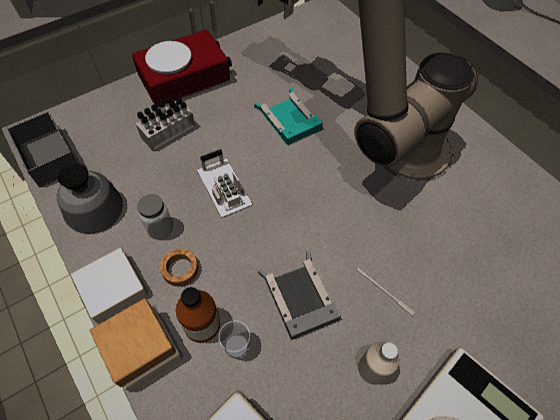

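View pics/top0.png

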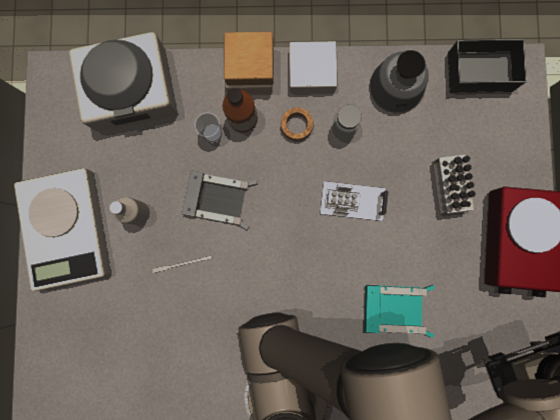

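```bash
python3 - <<'E'
from h import *
p=cv2.imread('pics/top0.png'); d=np.load('top0d.npy')
a=cv2.resize(p[165:235,175:265],None,fx=6,fy=6,interpolation=cv2.INTER_CUBIC); cv2.imwrite('pics/dock_c.png',a)
a=cv2.resize(p[170:230,310:395],None,fx=7,fy=7,interpolation=cv2.INTER_CUBIC); cv2.imwrite('pics/tray_c.png',a)
m=bot.camera_model('top')
vv,uu=np.mgrid[0:420,0:560]
ray=np.stack([(uu-m['cx'])/m['fx'],(vv-m['cy'])/m['fy'],np.ones_like(uu)],-1)*d[...,None]
W=ray@RM(m).T+np.array(m['position']); np.save('W.npy',W)
print('bench z', np.median(W[240:260,290:340,2]), W[240:260,290:340,2].std())
print(np.round(W[196:206:3,315:395:3,2]).astype(int))
print(np.round(W[204,178:262:3,2]).astype(int))
# handle
for zl,zh in [(50,75)]:
  M=(W[...,2]>zl)&(W[...,2]<zh)&(uu>372)&(uu<392)&(vv>185)&(vv<222)
  P=W[M][:,:2]; print(len(P),P.mean(0),P.min(0),P.max(0)); 
  if len(P)>5: print(cv2.minAreaRect(P.astype(np.float32)))
E
```

```text
bench z 0.598315407266 86.73920994451566
[[   0    4    1    7    7   40   43   41   46   54   41   57   43   53
    57   13    3    7    8    9    4    4    6   64   60   -2    2]
 [  -2    4    0    8    7   44   53   56 1230   53   45   58   44   56
    39    7    7    5   11    9    8    2    5   60   63   -1   -3]
 [  -1   -3    1    8   14   36   42   45   53   55   53   52   46   60
    38    7    2    8    7    5    6    8    3   58    1    1    2]
 [   2   -1    6    9   13   12   10   12   77   78   13   10   11   44
    45   -1    4    5   11    6    9    6    6   68    0    1   -2]]
[ 1  1 35 31 30 29 33 12  2  0  0  4 -1  1  1  2  0  2 -1  1  1  2  0  3
 -1  4 -1  4]
103 [ 521.04997068 -264.37222519] [ 491.92154853 -273.6931192 ] [ 553.29422737 -256.8888719 ]
((522.478515625, -265.17987060546875), (10.570505142211914, 62.06844711303711), 83.45343780517578)
```

View pics/dock_c.png

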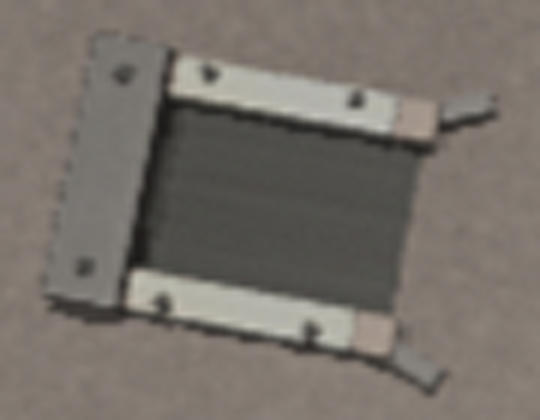

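View pics/tray_c.png

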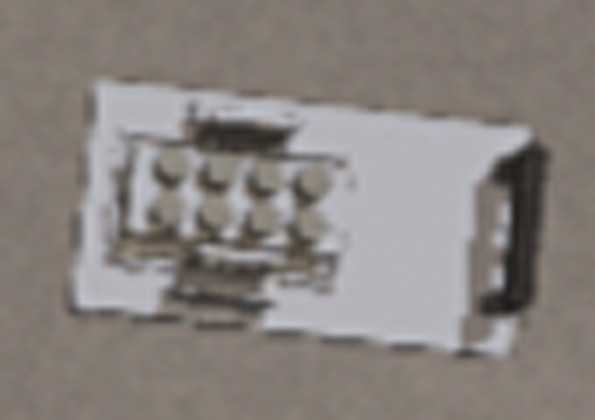

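```bash
python3 - <<'E'
from h import *
m=bot.camera_model('top')
f=lambda c,s,o,z:rayz(m,(c[0]+.5)/s-.5+o[0],(c[1]+.5)/s-.5+o[1],z)[:2]
D=lambda c,z:f(c,6,(175,165),z)
T=lambda c,z:f(c,7,(310,170),z)
ang=lambda a,b:np.degrees(np.arctan2(*(b-a)[::-1]))
# dock rails (lips z=16.5)
tl,tr,bl,br=D((178,52),16.5),D((440,98),16.5),D((130,308),16.5),D((392,355),16.5)
til,tir=D((172,97),16.5),D((436,143),16.5); bil,bir=D((137,268),16.5),D((396,316),16.5)
print('dock rails',ang(tr,tl),ang(br,bl),ang(tir,til),ang(bir,bil))
for a,b in((tr,br),(tl,bl),(tir,bir),(til,bil)): print('w',np.linalg.norm(a-b),(a+b)/2)
s=[D(c,30) for c in((95,35),(172,48),(122,305),(48,295))]
print('stop',ang(s[3],s[0]),ang(s[2],s[1]),np.linalg.norm(s[1]-s[0]),np.linalg.norm(s[1]-s[2]),'mid front',(s[1]+s[2])/2,'mid back',(s[0]+s[3])/2)
t=[T(c,6) for c in((98,80),(540,130),(512,355),(72,310))]
print('tray',ang(t[1],t[0]),ang(t[2],t[3]),ang(t[3],t[0]),ang(t[2],t[1]),[np.linalg.norm(t[i]-t[(i+1)%4]) for i in range(4)],sum(t)/4)
print('networks: dir mouth->dock',ang(np.array([521.9,130.9]),np.array([532.9,152.9])))
W=np.load('W.npy'); vv,uu=np.mgrid[0:420,0:560]
g=(uu>178)&(uu<268)&(vv>165)&(vv<235)
for zl,zh in((23,40),(10,22)):
  P=W[g&(W[...,2]>zl)&(W[...,2]<zh)][:,:2].astype(np.float32); print(zl,len(P),cv2.minAreaRect(P))
g=(uu>312)&(uu<395)&(vv>175)&(vv<228)
M=g&(W[...,2]>3.5)&(W[...,2]<100);M=cv2.morphologyEx(M.astype(np.uint8),cv2.MORPH_OPEN,np.ones((3,3)))>0
print('trayrect',cv2.minAreaRect(W[M][:,:2].astype(np.float32)))
E
```

```text
dock rails 79.31239949344982 79.25335443091274 79.41304057023318 78.90180884541782
w 121.22930273912436 [529.65454581 115.00842899]
w 121.1072370152434 [552.63818315 236.44825774]
w 82.28062601020508 [528.12456047 115.03072681]
w 81.11906528222255 [551.33164424 236.23028048]
stop -9.644127985332478 -10.548537240886542 36.14569650521898 120.39469341735708 mid front [552.51209517 236.8752297 ] mid back [558.2158187  271.60356233]
tray 82.81355692583784 83.52522423597573 -7.348090483281545 -8.683494941828805 [np.float64(177.17113679209976), np.float64(90.85701372153515), np.float64(175.07333697131057), np.float64(93.000890778562)] [ 531.66763669 -188.73114795]
networks: dir mouth->dock 63.43494882292201
23 618 ((543.251953125, 193.8318634033203), (162.49087524414062, 123.74895477294922), 78.37129974365234)
10 689 ((542.6687622070312, 194.44415283203125), (212.9578857421875, 136.6153564453125), 79.65070343017578)
trayrect ((532.3421630859375, -187.33975219726562), (172.7211151123047, 91.80207824707031), 82.73722076416016)
```

```bash
cat >> h.py <<'E'
def st():
    o=bot.get_obs(); M=R.from_euler('xyz',o['tcp_rot']).as_matrix()
    a=lambda v:np.degrees(np.arctan2(v[1],v[0]))
    print('t',round(o['time'],2),'pos',np.round(o['tool_pos'],1),'yang %.2f'%a(M[:,1]),'zang %.2f'%a(M[:,2]),'xax',np.round(M[:,0],4),'F',np.round(o['contact_force'],1),'M',np.round(o['moment'],2),'grip',round(o['grip_width'],1),'q',np.round(o['joint_positions'],3))
    return o,M
def go(P,yang=None):
    "shift in tool axes (cm) from the measured pose to TCP P; turn for tool y to line up with yang (deg, mod 180)"
    o,M=st(); d=M.T@(np.array(P,float)-np.array(o['tool_pos']))/10; print('shift cm',np.round(d,2))
    if yang is not None:
        y=np.degrees(np.arctan2(M[1,1],M[0,1])); e=(yang-y+90)%180-90; print('world turn deg %.2f -> tool x turn rad %.3f (or %.3f)'%(e,-np.radians(e),-np.radians(e-180*np.sign(e))))
E
python3 - <<'E'
from h import *
go([522.5,-265.2,190],83.1)
E
```

```text
t 0.8 pos [ 164.1 -498.7  193.4] yang -71.79 zang -161.79 xax [ 0.e+00 -1.e-04 -1.e+00] F [-0.1  0.1 -0.1] M [-0.02 -0.01  0.02] grip 91.8 q [-1.399  0.342  1.524  0.     1.275 -0.146]
shift cm [  0.33 -10.98 -41.35]
world turn deg -25.11 -> tool x turn rad 0.438 (or -2.703)
```

```bash
python3 -m handwheel '[[[0,-0.9,-3.4,0],[0,-0.9,-3.4,0],[0,-0.9,-3.4,0],[0,-0.9,-3.4,0],[0,-0.9,-3.4,0],[0,-0.9,-3.4,0],[0,-0.9,-3.4,0],[0,-0.9,-3.4,0]]]' 0.6
python3 -m handwheel '[[[0,-0.9,-3.4,0],[0,-0.9,-3.4,0],[0,-0.9,-3.4,0],[0,-0.9,-3.4,0],[0,0,0,0.11],[0,0,0,0.11],[0,0,0,0.11],[0,0,0,0.11]]]'
python3 - <<'E'
from h import *
go([522.5,-265.2,190],83.1)
p,d,m=cap('wrist','w1.png'); print(m)
for l,z in [('tray',0),('tray_handle',54),('cassette_pinch',64),('cassette',6)]:
    for r in bot.spot_point('wrist',l)[:3]:
        print(l,round(r['conf'],2),np.round(r['point'],1),np.round(rayz(m,*r['point'],z),1))
E
```

```text
time: 1.47
tool_pos: [401.3, -344.2, 193.5]
tcp_rot: [1.73, 1.57, -1.094]
contact_force: [0.2, -1.6, -1.0]
grip_width: 55.5
time: 2.13
tool_pos: [518.2, -268.2, 193.1]
tcp_rot: [-0.175, 1.571, 2.84]
contact_force: [-0.0, 0.5, 0.4]
grip_width: 55.0
t 2.13 pos [ 518.2 -268.2  193.1] yang -97.26 zang 172.74 xax [-3.e-04  1.e-04 -1.e+00] F [-0.   0.5  0.4] M [ 0.01  0.05 -0.03] grip 55.0 q [-0.609  0.45   1.357 -0.     1.335  1.089]
shift cm [ 0.31 -0.36 -0.39]
world turn deg 0.36 -> tool x turn rad -0.006 (or 3.135)
{'fx': 337.26172296195483, 'fy': 337.26172296195483, 'cx': 276.10010851931906, 'cy': 211.9204187875232, 'position': array([ 590.26648249, -276.84844264,  383.50008638]), 'rotation': array([ 2.87076528e+00, -7.29459605e-04, -1.69675482e+00])}
tray 0.57 [202.8 181.4] [ 531.4 -184.6    0. ]
tray_handle 0.94 [271.8 188.2] [ 524.3 -264.4   54. ]
cassette_pinch 0.68 [163.4 191.8] [ 536.  -160.4   64. ]
cassette_pinch 0.67 [271.2 187.6] [ 527.  -264.3   64. ]
cassette 0.77 [175.8 182.9] [ 534.5 -155.4    6. ]
```

View pics/w1.png

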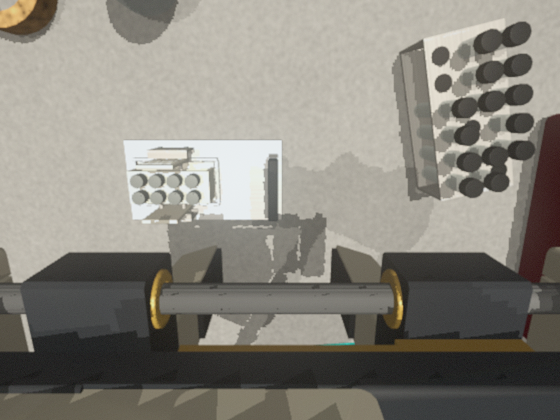

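```bash
python3 - <<'E'
from h import *
p=cv2.imread('pics/w1.png')
cv2.imwrite('pics/w1c.png',cv2.resize(p[130:230,115:295],None,fx=4.4,fy=4.4,interpolation=cv2.INTER_CUBIC))
E
```

```text
(no output)
```

View pics/w1c.png

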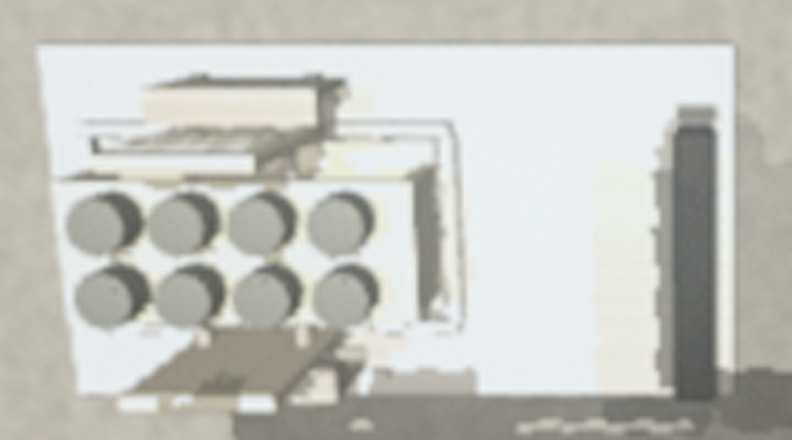

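```bash
python3 - <<'E'
from h import *
m=bot.camera_model('wrist')
T=lambda c,z:rayz(m,(c[0]+.5)/4.4-.5+115,(c[1]+.5)/4.4-.5+130,z)[:2]
ang=lambda a,b:np.degrees(np.arctan2(*(b-a)[::-1]))
t=[T(c,6) for c in((38,45),(733,45),(735,397),(78,395))]
print('tray',ang(t[1],t[0]),ang(t[2],t[3]),ang(t[3],t[0]),ang(t[2],t[1]),[np.linalg.norm(t[i]-t[(i+1)%4]) for i in range(4)],sum(t)/4)
b=[T(c,62) for c in((674,125),(716,125),(716,400),(674,400))]
print(ang(b[3],b[0]),ang(b[2],b[1]),[np.linalg.norm(b[i]-b[(i+1)%4]) for i in range(4)],sum(b)/4)
c=sum(t)/4; u=(t[0]+t[3]-t[1]-t[2]);u/=np.linalg.norm(u); print(c-78*u)
E
```

```text
tray 83.2202103370914 83.02673849714792 -7.033131653889084 -6.21294355147022 [np.float64(173.2460955990383), np.float64(91.69192235844275), np.float64(174.55702080219496), np.float64(91.09889644935934)] [ 531.59865173 -188.60209184]
-7.15405478241803 -6.72065676904502 [np.float64(9.048013530196812), np.float64(61.91871391563659), np.float64(9.516376310321787), np.float64(61.918495148771086)] [ 523.66805963 -265.62301703]
[ 522.2592119 -266.0409378]
```

```bash
python3 -m handwheel '[[[0,-0.32,-0.44,-0.006],[3.5,0,0,0],[3.5,0,0,0],[3.5,0,0,0],[3,0,0,0],[2.3,0,0,0],[0,0,0,0]]]' 
python3 - <<'E'
from h import *
go([523,-265.6,35],83.1)
p,d,m=cap('wrist','w2.png')
E
```

```text
time: 2.97
tool_pos: [519.9, -263.9, 30.4]
tcp_rot: [-0.489, 1.562, 2.538]
contact_force: [-1.5, -0.2, -0.7]
grip_width: 55.2
t 2.97 pos [ 519.9 -263.9   30.4] yang -96.57 zang 173.43 xax [-0.0076  0.0053 -1.    ] F [-1.5 -0.2 -0.7] M [0.06 0.05 0.03] grip 55.2 q [-0.601  0.621  1.551  0.     0.98   1.084]
shift cm [-0.46  0.13 -0.32]
world turn deg -0.33 -> tool x turn rad 0.006 (or -3.136)
```

View pics/w2.png

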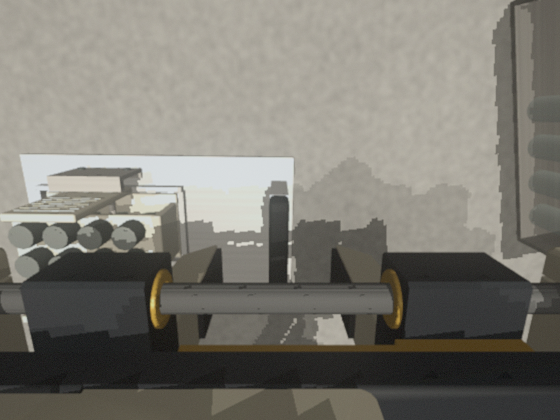

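```bash
python3 -m handwheel '[[[0,0,-0.2,0],[0,0,0,0],[0,0,0,0]]]' 
python3 - <<'E'
from h import *
go([523,-265.6,35],83.1)
E
```

```text
time: 3.27
tool_pos: [526.0, -267.0, 37.4]
tcp_rot: [2.648, 1.567, -0.609]
contact_force: [1.0, 0.3, -0.3]
grip_width: 55.2
t 3.27 pos [ 526.  -267.    37.4] yang -96.63 zang 173.37 xax [ 0.0033 -0.0023 -1.    ] F [ 1.   0.3 -0.3] M [0.01 0.06 0.01] grip 55.2 q [-0.6    0.615  1.538 -0.     0.985  1.087]
shift cm [ 0.24 -0.11  0.32]
world turn deg -0.27 -> tool x turn rad 0.005 (or -3.137)
```

```bash
python3 -m handwheel '[[[0,0,0,0.004],[0,0,0,0],[0,0,0,0]]]' 
python3 - <<'E'
from h import *
go([523,-265.6,35],83.1)
E
```

```text
time: 3.52
tool_pos: [524.9, -266.4, 36.0]
tcp_rot: [2.602, 1.57, -0.66]
contact_force: [1.2, -0.1, 0.5]
grip_width: 54.9
t 3.52 pos [ 524.9 -266.4   36. ] yang -96.89 zang 173.11 xax [ 9.e-04 -7.e-04 -1.e+00] F [ 1.2 -0.1  0.5] M [-0.02 -0.04 -0.02] grip 54.9 q [-0.6    0.616  1.54  -0.     0.984  1.091]
shift cm [ 0.1  -0.06  0.2 ]
world turn deg -0.01 -> tool x turn rad 0.000 (or -3.141)
```

```bash
python3 -m handwheel '[[[0,0,0,0],[0,0,0,0],[0,0,0,0],[0,0,0,0],[0,0,0,0],[0,0,0,0],[0,0,0,0],[0,0,0,0]]]' 0
python3 - <<'E'
from h import *
st()
p,d,m=cap('wrist','w3.png')
E
```

```text
time: 4.18
tool_pos: [524.7, -266.3, 35.3]
tcp_rot: [2.008, 1.571, -1.254]
contact_force: [-0.8, 0.1, 0.6]
grip_width: 6.5
t 4.18 pos [ 524.7 -266.3   35.3] yang -96.89 zang 173.11 xax [ 0.e+00 -1.e-04 -1.e+00] F [-0.8  0.1  0.6] M [ 0.08 -0.02 -0.03] grip 6.5 q [-0.6    0.617  1.54  -0.     0.984  1.091]
```

View pics/w3.png

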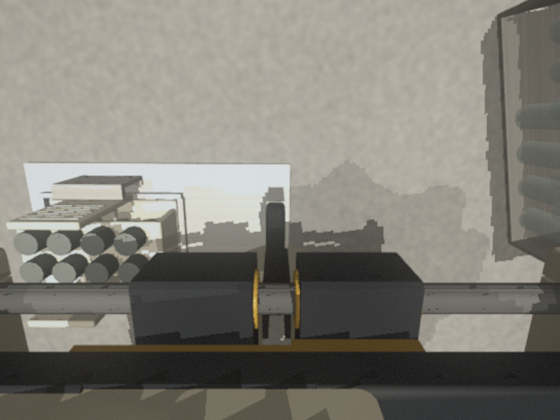

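```bash
python3 -m handwheel '[[[0,-0.5,0.16,0],[0,-1.3,0.41,0],[0,-1.7,0.53,0],[0,-1.7,0.53,0],[0,-1.7,0.53,0],[0,-1.7,0.53,0],[0,-1.7,0.53,0],[0,-1.7,0.53,0]]]' 
python3 -m handwheel '[[[0,-1.7,0.53,0],[0,-1.7,0.53,0],[0,-1.0,0.33,0],[0,-0.4,0.13,0],[0,0,0,0.03],[0,0,0,0.035],[0,0,0,0],[0,0,0,0]]]' 
python3 -m handwheel '[[[0,0,0,0],[0,0,0,0],[0,0,0,0]]]'
python3 - <<'E'
from h import *
go([492.5,-93.5,35.5],79.4)
p,d,m=cap('wrist','w4.png')
p,d,m=cap('top','top4.png')
np.save('top4d.npy',d)
p=cv2.imread('pics/top4.png')
cv2.imwrite('pics/top4c.png',cv2.resize(p[160:260,170:350],None,fx=4.4,fy=4.4,interpolation=cv2.INTER_CUBIC))
E
```

```text
time: 4.9
tool_pos: [502.2, -142.4, 36.3]
tcp_rot: [2.419, 1.567, -0.843]
contact_force: [-0.6, -4.3, 2.1]
grip_width: 0.9
time: 5.57
tool_pos: [492.0, -93.2, 35.3]
tcp_rot: [0.145, 1.57, 3.102]
contact_force: [-1.9, -1.9, 1.8]
grip_width: 0.5
time: 5.82
tool_pos: [492.2, -93.2, 35.2]
tcp_rot: [0.202, 1.57, -3.124]
contact_force: [-1.9, -2.7, 2.5]
grip_width: 0.6
t 5.82 pos [492.2 -93.2  35.2] yang -100.60 zang 169.40 xax [-5.e-04 -0.e+00 -1.e+00] F [-1.9 -2.7  2.5] M [-0.33  0.43  0.02] grip 0.6 q [-0.34   0.489  1.792 -0.     0.86   1.416]
shift cm [-0.03  0.02 -0.03]
world turn deg -0.00 -> tool x turn rad 0.000 (or -3.142)
```

View pics/w4.png

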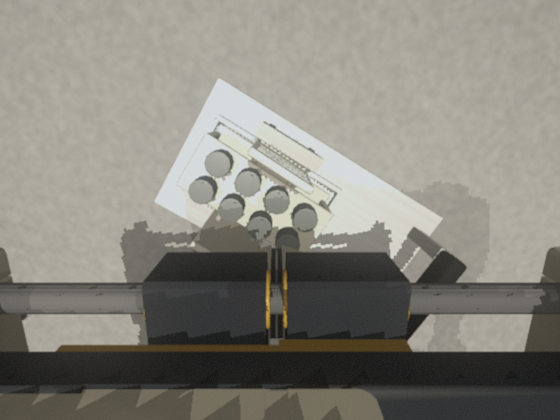

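View pics/top4c.png

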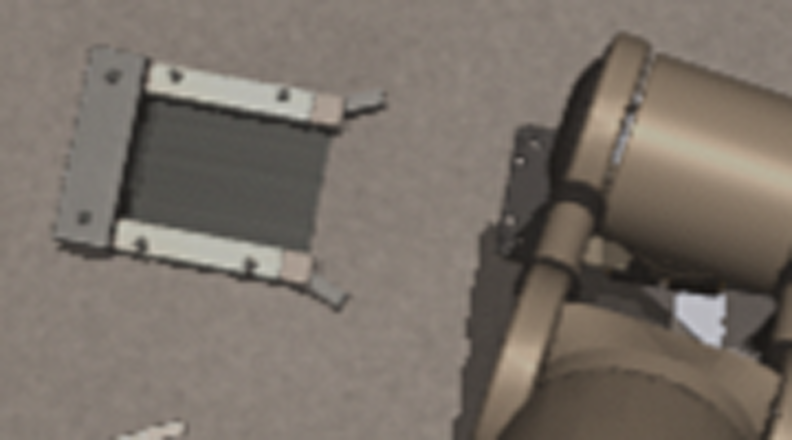

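```bash
python3 - <<'E'
from h import *
o,M=st()
m=bot.camera_model('wrist'); print(m['position'],RM(m)[:,2])
for h in (0,19,47,100): print(h,proj(m,np.array(o['tool_pos'])-M[:,0]*h))
for l,z in [('tray',0),('tray_handle',54),('cassette_pinch',64)]:
    for r in bot.spot_point('wrist',l)[:3]:
        print(l,round(r['conf'],2),np.round(r['point'],1),np.round(rayz(m,*r['point'],z),1))
t=[rayz(m,*c,6) for c in((218,79),(442,215),(157,203))]; print(np.round(t,1))
print(rayz(m,410,228,62),rayz(m,440,272,62))
p,d,m=cap('scene','s5.png'); p=cv2.imread('pics/s5.png')
cv2.imwrite('pics/s5c.png',cv2.resize(p[130:330,150:350],None,fx=3,fy=3,interpolation=cv2.INTER_CUBIC))
E
```

```text
t 5.92 pos [492.3 -93.2  35.3] yang -100.61 zang 169.39 xax [-3.e-04 -1.e-04 -1.e+00] F [-2.5 -2.6  3.5] M [-0.37  0.42  0.05] grip 0.5 q [-0.34   0.489  1.792 -0.     0.86   1.416]
[ 563.78356048 -105.92322405  225.63453466] [-0.26317735  0.04818616 -0.96354334]
0 [np.float64(276.85739029388606), np.float64(243.51999906022579)]
19 [np.float64(276.95815614434696), np.float64(255.9373305978006)]
47 [np.float64(277.1493411740597), np.float64(279.4969779198438)]
100 [np.float64(277.7765080078524), np.float64(356.78247165560526)]
cassette_pinch 0.6 [254.3 211.4] [521.9 -87.2  64. ]
[[ 592.9  -75.5    6. ]
 [ 481.  -205.1    6. ]
 [ 524.5  -17.5    6. ]]
[ 498.17973314 -163.37415392   62.        ] [ 470.6725894 -177.0797599   62.       ]
```

View pics/s5c.png

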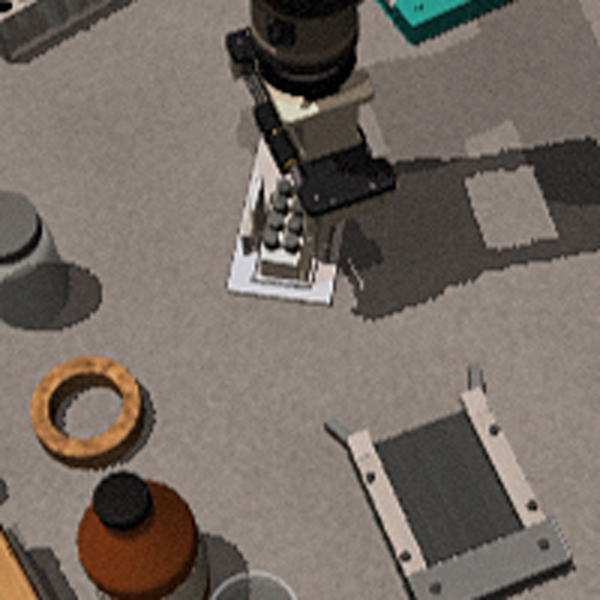

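```bash
python3 - <<'E'
from h import *
o=bot.get_obs(); m=bot.camera_model('wrist')
Mt=R.from_euler('xyz',o['tcp_rot']).as_matrix(); tp=np.array(o['tool_pos'])
rc=Mt.T@RM(m); pc=Mt.T@(np.array(m['position'])-tp); print(pc, 'cam z in tool',rc[:,2])
# pose at w3
a=np.radians(-96.89); y=np.array([np.cos(a),np.sin(a),0]); x=np.array([0,0,-1.]); z=np.cross(x,y); M3=np.stack([x,y,z],1); t3=np.array([524.7,-266.3,35.3])
m3=dict(m); m3['position']=t3+M3@pc; m3['rotation']=R.from_matrix(M3@rc).as_euler('xyz')
h=np.array([523,-265.6]); u=np.array([np.cos(np.radians(83.1)),np.sin(np.radians(83.1))]); n=np.array([-u[1],u[0]])
for l in(-31,31):
  for f in (-5,5): print(l,f,np.round(proj(m3,[*(h+u*f+n*l),62])))
for (uv,z) in (((267,205),62),((285,205),62),((290,164),6),((25,164),6)): print(uv,rayz(m3,*uv,z))
print('tip',proj(m3,t3),proj(m3,t3-M3[:,0]*19))
p=cv2.imread('pics/w3.png'); cv2.imwrite('pics/w3c.png',cv2.resize(p[190:360,200:350],None,fx=4,fy=3.5,interpolation=cv2.INTER_CUBIC))
p=cv2.imread('pics/w4.png'); cv2.imwrite('pics/w4c.png',cv2.resize(p[190:360,200:350],None,fx=4,fy=3.5,interpolation=cv2.INTER_CUBIC))
E
```

```text
[-190.39429337   -0.6397374   -72.54368867] cam z in tool [9.63633379e-01 9.33682554e-04 2.67226193e-01]
-31 -5 [286. 208.]
-31 5 [266. 208.]
31 -5 [285. 317.]
31 5 [267. 317.]
(267, 205) [ 555.82596322 -264.98274658   62.        ]
(285, 205) [ 554.75048056 -273.93330395   62.        ]
(290, 164) [ 567.32123653 -280.09836892    6.        ]
(25, 164) [ 587.85593415 -109.0688262     6.        ]
tip [np.float64(276.8289343180827), np.float64(243.55478464971304)] [np.float64(276.92665035077994), np.float64(255.9720631729854)]
```

View pics/w3c.png

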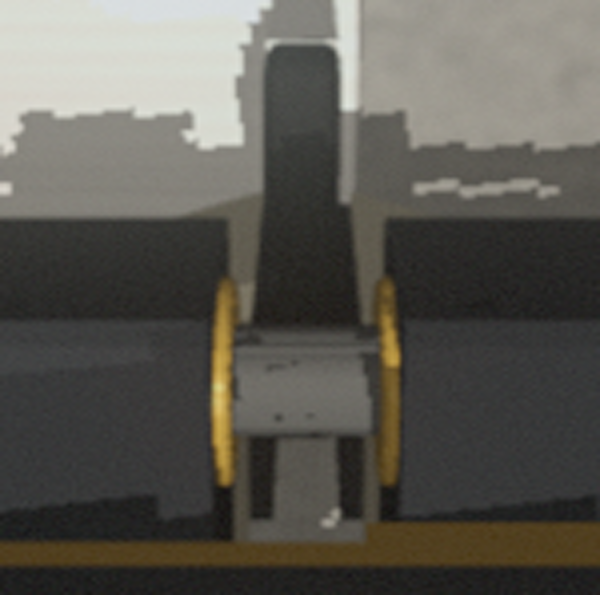

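View pics/w4c.png

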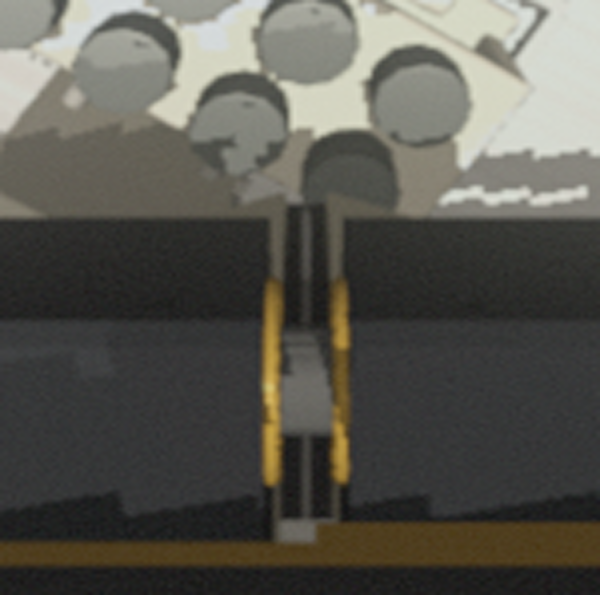

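```bash
python3 -m handwheel '[[[-1,0,0,0],[-1,0,0,0],[-2,0,0,0],[-3.3,0,0,0],[-3.3,0,0,0],[-3.3,0,0,0],[-3,0,0,0],[0,0,0,0]]]' 0.6
python3 -m handwheel '[[[0,0,0,0],[0,0,0,0],[0,0,0,0]]]'
python3 - <<'E'
from h import *
st()
p,d,m=cap('wrist','w6.png')
for l,z in [('tray',0),('tray_handle',54),('cassette_pinch',64)]:
    for r in bot.spot_point('wrist',l)[:3]:
        print(l,round(r['conf'],2),np.round(r['point'],1),np.round(rayz(m,*r['point'],z),1))
E
```

```text
time: 6.78
tool_pos: [495.9, -93.7, 211.6]
tcp_rot: [3.042, 1.558, -0.284]
contact_force: [1.5, 0.8, 0.7]
grip_width: 49.4
time: 7.03
tool_pos: [491.8, -92.7, 203.3]
tcp_rot: [-0.241, 1.569, 2.715]
contact_force: [-1.0, -0.7, -0.8]
grip_width: 54.9
t 7.03 pos [491.8 -92.7 203.3] yang -100.60 zang 169.40 xax [-2.e-03  9.e-04 -1.e+00] F [-1.  -0.7 -0.8] M [ 0.06 -0.02 -0.01] grip 54.9 q [-0.34   0.29   1.571  0.     1.283  1.416]
tray 0.81 [290.8 170.7] [ 501.5 -111.6    0. ]
tray_handle 0.74 [354.  212.4] [ 454.8 -168.3   54. ]
cassette_pinch 0.56 [268.5 163.4] [522.7 -90.5  64. ]
```

View pics/w6.png

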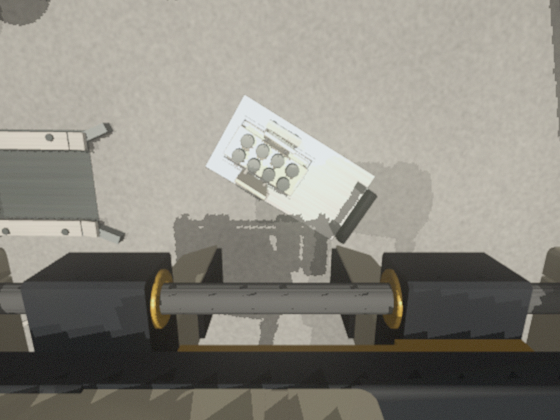

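```bash
python3 - <<'E'
from h import *
p=cv2.imread('pics/w6.png')
cv2.imwrite('pics/w6c.png',cv2.resize(p[85:250,190:390],None,fx=4,fy=3.6,interpolation=cv2.INTER_CUBIC))
cv2.imwrite('pics/w6d.png',cv2.resize(p[115:250,0:130],None,fx=4.4,fy=4.4,interpolation=cv2.INTER_CUBIC))
E
```

```text
(no output)
```

View pics/w6c.png

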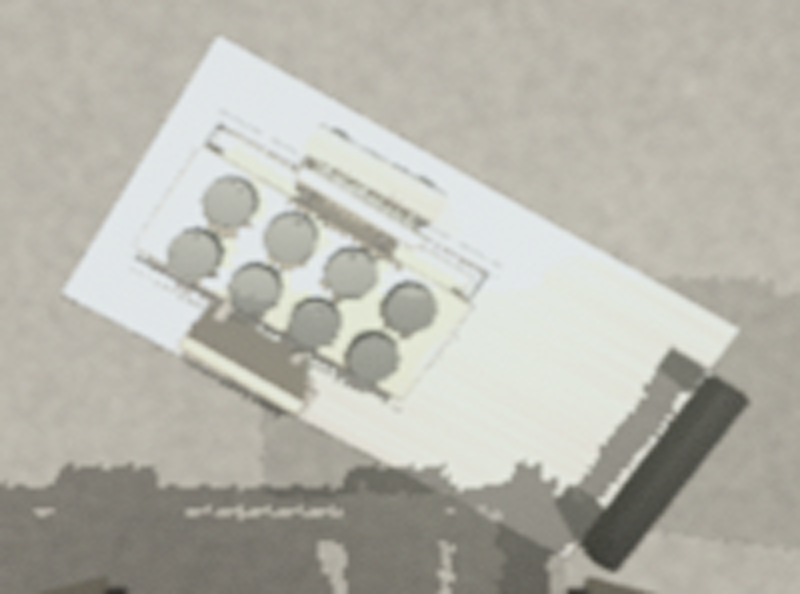

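View pics/w6d.png

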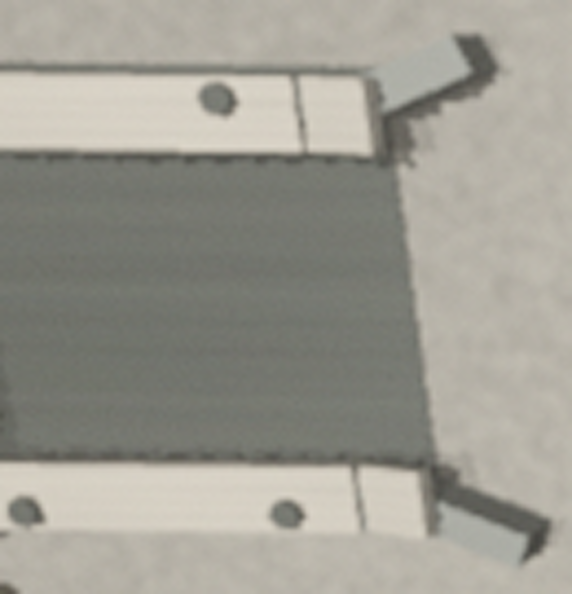

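```bash
python3 - <<'E'
from h import *
m=bot.camera_model('wrist')
C=lambda c,z:rayz(m,(c[0]+.5)/4-.5+190,(c[1]+.5)/3.6-.5+85,z)[:2]
D=lambda c,z:rayz(m,(c[0]+.5)/4.4-.5,(c[1]+.5)/4.4-.5+115,z)[:2]
ang=lambda a,b:np.degrees(np.arctan2(*(b-a)[::-1]))
f1,f2,b1=C((218,37),6),C((65,290),6),C((738,328),6)
print('tray heading',ang(b1,f1),ang(f2,f1)+90,np.linalg.norm(b1-f1),np.linalg.norm(f1-f2),'centre',(f2+b1)/2)
b=[C(c,62) for c in((712,375),(748,402),(612,572),(582,545))]
print('bar',ang(b[3],b[0])+90,ang(b[2],b[1])+90,[np.linalg.norm(b[i]-b[(i+1)%4]) for i in range(4)],sum(b)/4)
z=16.5
for a,c in (((378,160),(0,153)),((428,465),(0,462)),((360,73),(0,68)),((425,535),(0,533))): print('rail',ang(D(a,z),D(c,z)))
a,c=D((378,160),z),D((428,466),z); print('mouth inner',a,c,(a+c)/2,np.linalg.norm(a-c))
a,c=D((0,153),z),D((0,462),z);print(np.linalg.norm(a-c))
E
```

```text
tray heading 48.57819775196749 48.454369993398544 172.87212986955012 89.15255895693595 centre [ 503.14183854 -111.39932437]
bar 48.36144453948168 47.540162531151026 [np.float64(12.338599151470401), np.float64(59.783150835043955), np.float64(11.732061506577754), np.float64(58.52606314635313)] [ 452.93562595 -167.74848737]
rail 78.38355977020592
rail 79.00949581848883
rail 78.66054038609765
rail 79.14262014032755
mouth inner [567.62839134 107.57020196] [488.4231178  121.24960226] [528.02575457 114.40990211] 80.37786603440641
82.92809176163219
```

```bash
python3 -m handwheel '[[[0,2.7,0.83,0.09],[0,2.6,1.05,0.09],[0,2.5,1.3,0.09],[0,0,0,0.09],[0,0,0,0.09],[0,0,0,0.089],[0,0,0,0],[0,0,0,0]]]'
python3 -m handwheel '[[[0,0,0,0],[0,0,0,0]]]'
python3 - <<'E'
from h import *
go([452.3,-168.5,36],48.5)
p,d,m=cap('wrist','w7.png')
for l,z in [('tray',0),('tray_handle',54),('cassette_pinch',64)]:
    for r in bot.spot_point('wrist',l)[:3]:
        print(l,round(r['conf'],2),np.round(r['point'],1),np.round(rayz(m,*r['point'],z),1))
p=cv2.imread('pics/w7.png')
cv2.imwrite('pics/w7c.png',cv2.resize(p[130:230,115:295],None,fx=4.4,fy=4.4,interpolation=cv2.INTER_CUBIC))
E
```

```text
time: 7.9
tool_pos: [441.0, -159.0, 204.0]
tcp_rot: [0.276, 1.57, 2.696]
contact_force: [-1.0, -0.4, -0.4]
grip_width: 55.2
time: 8.07
tool_pos: [441.1, -158.9, 204.1]
tcp_rot: [0.427, 1.57, 2.846]
contact_force: [-0.2, 0.6, -0.4]
grip_width: 55.4
t 8.07 pos [ 441.1 -158.9  204.1] yang -131.38 zang 138.62 xax [-3.e-04  1.e-04 -1.e+00] F [-0.2  0.6 -0.4] M [0.08 0.1  0.03] grip 55.4 q [-0.509  0.23   1.651 -0.     1.261  1.784]
shift cm [16.81 -0.02 -1.48]
world turn deg -0.12 -> tool x turn rad 0.002 (or -3.139)
tray 0.76 [208.7 170.2] [ 504. -108.    0.]
tray_handle 0.83 [279.  173.8] [ 453.1 -172.5   54. ]
cassette_pinch 0.7 [170.9 179.7] [520.6 -89.2  64. ]
```

View pics/w7c.png

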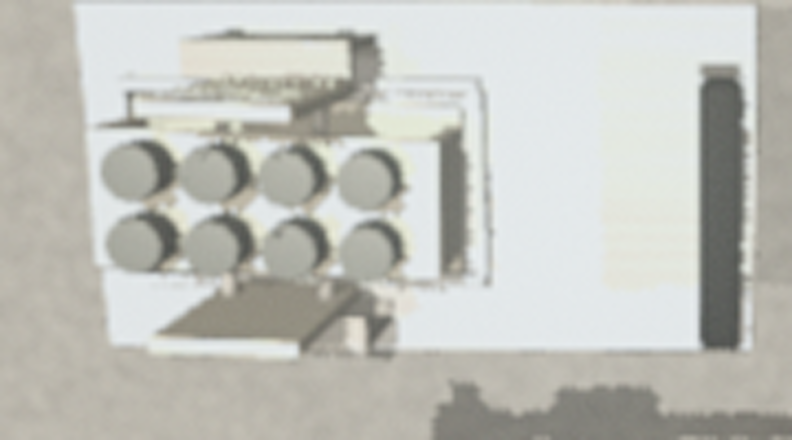

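```bash
python3 - <<'E'
from h import *
m=bot.camera_model('wrist')
T=lambda c,z:rayz(m,(c[0]+.5)/4.4-.5+115,(c[1]+.5)/4.4-.5+130,z)[:2]
ang=lambda a,b:np.degrees(np.arctan2(*(b-a)[::-1]))
b=[T(c,62) for c in((702,78),(741,78),(741,349),(702,349))]
print(ang(b[3],b[0])+90,ang(b[2],b[1])+90,[np.linalg.norm(b[i]-b[(i+1)%4]) for i in range(4)],sum(b)/4)
t=[T(c,6) for c in((75,5),(754,5),(752,350),(108,347))]
print('tray',ang(t[1],t[0]),ang(t[2],t[3]),[np.linalg.norm(t[i]-t[(i+1)%4]) for i in range(4)],sum(t)/4)
c=sum(b)/4; go([c[0],c[1],36],48.5)
E
```

```text
48.51437941140217 48.91626686440626 [np.float64(8.615464354891358), np.float64(61.96883872683038), np.float64(9.050125464962813), np.float64(61.96705335271572)] [ 450.51640387 -169.67527177]
tray 48.601336043356554 48.317788759384726 [np.float64(172.97079253192214), np.float64(91.00876737700025), np.float64(174.50415973949623), np.float64(90.1552854219496)] [ 501.81384331 -110.69935613]
t 8.27 pos [ 441.2 -158.9  204.3] yang -131.45 zang 138.55 xax [-0.e+00 -1.e-04 -1.e+00] F [0.6 0.2 0.1] M [0.08 0.   0.01] grip 55.3 q [-0.509  0.23   1.651 -0.     1.261  1.785]
shift cm [16.83  0.19 -1.41]
world turn deg -0.05 -> tool x turn rad 0.001 (or -3.141)
```

```bash
python3 -m handwheel '[[[0,0.15,-1.4,0],[3.5,0,0,0],[3.5,0,0,0],[3.5,0,0,0],[3.0,0,0,0],[2.0,0,0,0],[1.4,0,0,0],[0,0,0,0]]]' 
python3 -m handwheel '[[[0,0,0,0],[0,0,0,0],[0,0,0,0],[0,0,0,0],[0,0,0,0]]]'
python3 - <<'E'
from h import *
go([450.8,-169.4,35],48.5)
E
python3 -m handwheel '[[[0,0,0,0],[0,0,0,0],[0,0,0,0],[0,0,0,0],[0,0,0,0],[0,0,0,0],[0,0,0,0],[0,0,0,0]]]' 0
python3 -m handwheel '[[[0,0,0,0],[0,0,0,0],[0,0,0,0]]]' 
python3 - <<'E'
from h import *
st()
p,d,m=cap('wrist','w8.png')
E
```

```text
time: 8.93
tool_pos: [448.7, -168.4, 32.6]
tcp_rot: [0.218, 1.565, 2.636]
contact_force: [-1.1, -0.1, -0.1]
grip_width: 54.8
time: 9.35
tool_pos: [451.1, -169.7, 36.2]
tcp_rot: [-2.962, 1.569, -0.544]
contact_force: [0.7, 0.2, 0.4]
grip_width: 55.4
t 9.35 pos [ 451.1 -169.7   36.2] yang -131.49 zang 138.51 xax [ 0.0016 -0.001  -1.    ] F [0.7 0.2 0.4] M [0.07 0.01 0.04] grip 55.4 q [-0.519  0.46   1.845 -0.     0.835  1.776]
shift cm [ 0.12 -0.    0.04]
world turn deg -0.01 -> tool x turn rad 0.000 (or -3.141)
time: 10.02
tool_pos: [450.6, -169.4, 35.2]
tcp_rot: [0.857, 1.571, -3.009]
contact_force: [0.1, 0.0, 0.4]
grip_width: 6.6
time: 10.27
tool_pos: [450.6, -169.4, 35.3]
tcp_rot: [1.23, 1.571, -2.636]
contact_force: [-0.0, 0.0, -0.1]
grip_width: 0.4
t 10.27 pos [ 450.6 -169.4   35.3] yang -131.50 zang 138.50 xax [-0. -0. -1.] F [-0.   0.  -0.1] M [0.11 0.02 0.04] grip 0.4 q [-0.519  0.461  1.846 -0.     0.834  1.776]
```

View pics/w8.png

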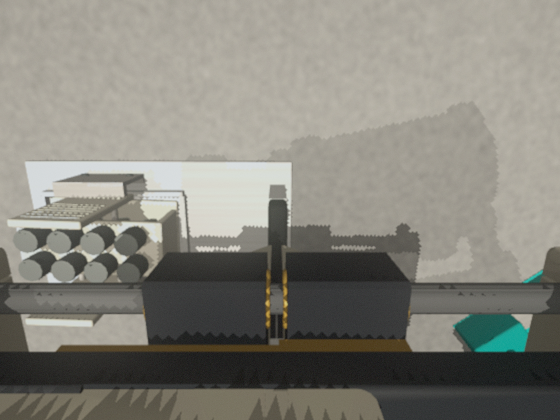

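```bash
python3 - <<'E'
from h import *
p=cv2.imread('pics/w8.png'); cv2.imwrite('pics/w8c.png',cv2.resize(p[180:290,210:340],None,fx=5.5,fy=5,interpolation=cv2.INTER_CUBIC))
p,d,m=cap('scene','s8.png'); p=cv2.imread('pics/s8.png')
print(m['position']); print(proj(m,[450.6,-169.4,54.3]),proj(m,[450.6,-169.4,35.3]))
cv2.imwrite('pics/s8c.png',cv2.resize(p[110:240,170:330],None,fx=5,fy=4.5,interpolation=cv2.INTER_CUBIC))
np.save('s8d.npy',d)
p,d,m=cap('wrist','w8b.png')
print(np.round(d[190:300:10,255:300:5]))
E
```

```text
[ 823.54507283  474.21188346 1028.84127204]
[np.float64(251.98295273227933), np.float64(166.53700827992878)] [np.float64(252.19483085435368), np.float64(170.76286041709054)]
[[225. 226. 225. 204. 204. 205. 205. 226. 232.]
 [227. 227. 228. 182. 180. 180. 182. 226. 234.]
 [228. 228. 229. 171. 171. 170. 171. 229. 235.]
 [231. 231. 230. 173. 173. 171. 173. 231. 235.]
 [232. 232. 233. 174. 173. 175. 175. 232. 239.]
 [236. 235. 233. 176. 176. 175. 175. 235. 241.]
 [161. 162. 162. 162. 166. 166. 162. 162. 161.]
 [ 88.  88.  88. 151. 154. 154. 150.  87.  88.]
 [ 82.  82.  82.  87. 144.   0.  87.  81.  81.]
 [ 78.  77.  77.  83. 135. 136.  83.  77.  77.]
 [ 75.  77.  76.  84.  85.  85.  80.  76.  77.]]
```

View pics/w8c.png

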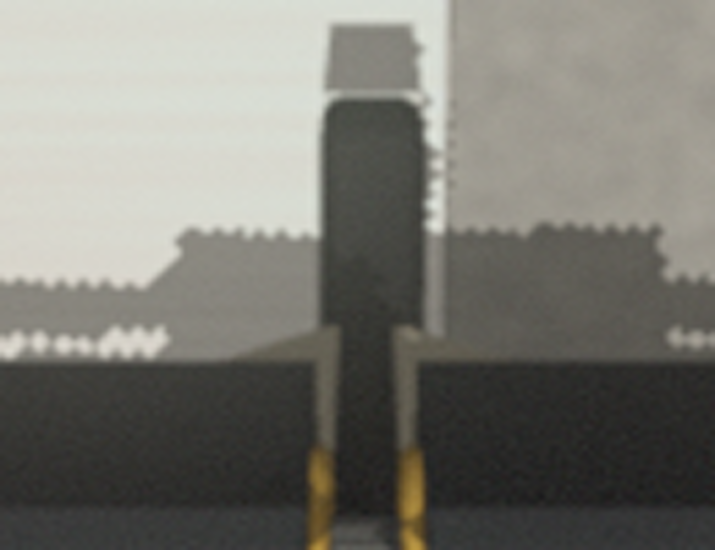

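View pics/s8c.png

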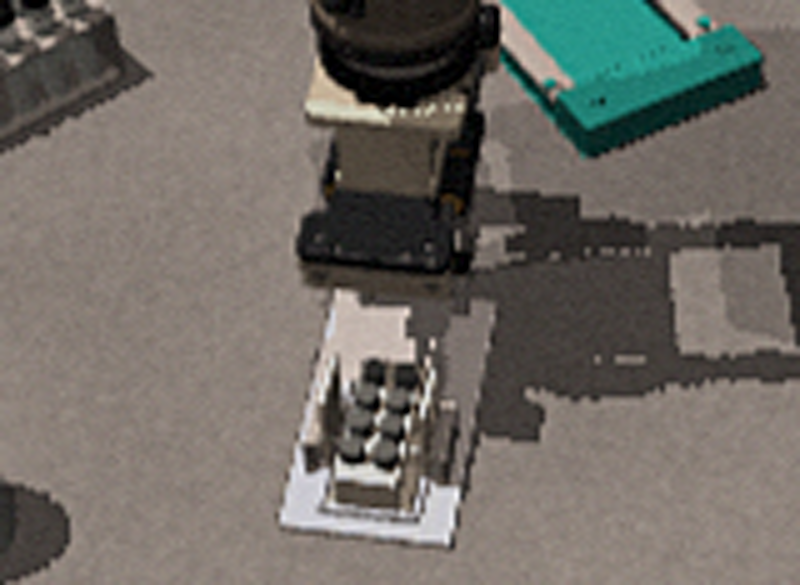

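```bash
python3 -m handwheel '[[[-1,0,0,0],[-2,0,0,0],[-3,0,0,0],[-3,0,0,0],[-1,0,0,0],[0,0,0,0],[0,0,0,0],[0,0,0,0]]]'
python3 - <<'E'
from h import *
o,M=st(); m=bot.camera_model('wrist')
p,d,_=cap('wrist','w9.png')
rc=M.T@RM(m); pc=M.T@(np.array(m['position'])-np.array(o['tool_pos']))
for v in range(215,275,3):
    out=[]
    for u in range(255,300,4):
        q=pc+rc@(np.array([(u-m['cx'])/m['fx'],(v-m['cy'])/m['fy'],1])*d[v,u]); out.append('%d/%d'%(q[0],q[2]))
    print(v,' '.join(out))
p=cv2.imread('pics/w9.png'); cv2.imwrite('pics/w9c.png',cv2.resize(p[180:290,210:340],None,fx=5.5,fy=5,interpolation=cv2.INTER_CUBIC))
E
```

```text
time: 11.08
tool_pos: [449.8, -169.0, 134.2]
tcp_rot: [0.255, 1.569, 2.673]
contact_force: [0.8, 0.6, 0.7]
grip_width: 0.4
t 11.08 pos [ 449.8 -169.   134.2] yang -131.49 zang 138.51 xax [-1.9e-03  9.0e-04 -1.0e+00] F [0.8 0.6 0.7] M [0.12 0.05 0.01] grip 0.4 q [-0.519  0.323  1.731 -0.     1.09   1.776]
215 130/19 127/19 130/19 130/19 74/3 73/3 73/3 129/19 136/21 135/21 135/21 134/21
218 128/22 129/22 129/22 128/22 74/6 73/6 72/5 128/22 136/24 134/24 135/24 136/24
221 130/26 129/25 128/25 129/25 73/8 72/8 72/8 130/25 134/27 135/27 135/27 135/27
224 128/28 129/29 128/28 128/28 75/11 73/11 73/11 129/28 135/30 133/30 135/30 136/31
227 128/31 129/32 129/32 129/32 74/14 73/13 73/13 129/32 135/34 135/34 135/34 134/33
230 129/35 128/35 130/35 129/35 74/16 73/16 72/16 130/35 135/37 135/37 135/37 135/37
233 130/38 129/38 129/38 129/38 74/19 73/19 72/18 -190/-72 136/40 136/40 134/40 135/40
236 128/41 129/41 129/41 129/41 75/22 72/21 72/21 129/41 136/44 137/44 134/43 134/43
239 129/44 130/45 129/44 129/44 74/24 73/24 72/24 129/44 134/46 134/46 135/46 134/46
242 135/50 135/50 135/50 134/49 74/2
[... 378 characters left out ...]
1 -41/-10 -40/-9 -44/-11 -104/-36 -104/-36 -105/-36 -104/-36
257 -107/-36 -107/-36 -106/-36 -106/-36 -46/-10 -44/-9 -45/-10 -48/-11 -106/-36 -106/-36 -107/-36 -107/-36
260 -108/-36 -109/-36 -109/-36 -106/-35 -48/-10 -47/-9 -47/-9 -50/-11 -108/-36 -108/-36 -108/-36 -108/-36
263 -111/-36 -111/-36 -110/-36 -107/-34 -51/-10 -51/-9 -50/-9 -54/-11 -110/-36 -110/-36 -111/-37 -110/-36
266 -113/-36 -111/-36 -113/-36 -107/-34 -54/-10 -54/-9 -54/-10 -190/-72 -112/-36 -112/-36 -111/-36 -112/-36
269 -113/-36 -113/-36 -115/-37 -110/-34 -57/-9 -56/-9 -57/-10 -61/-11 -114/-36 -113/-36 -114/-36 -114/-36
272 -116/-36 -116/-36 -116/-36 -111/-34 -60/-9 -60/-9 -61/-10 -111/-34 -116/-36 -115/-36 -116/-36 -115/-36
```

View pics/w9c.png

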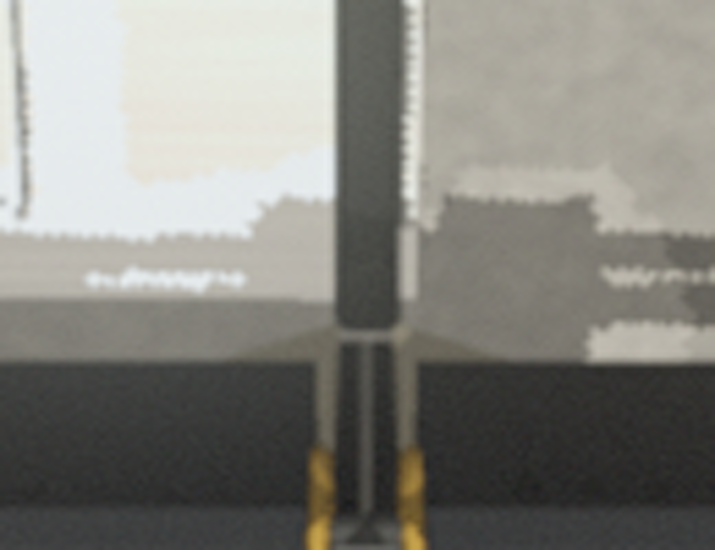

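```bash
python3 -m handwheel '[[[0,0,0,0],[0,0,0,0],[0,0,0,0],[0,0,0,0],[0,0,0,0],[0,0,0,0],[0,0,0,0],[0,0,0,0]]]' 0.55
python3 -m handwheel '[[[2.5,0,0,0],[3,0,0,0],[3,0,0,0],[2.3,0,0,0],[1.5,0,0,0],[0.8,0,0,0],[0,0,0,0],[0,0,0,0]]]'
python3 -m handwheel '[[[0,0,0,0],[0,0,0,0],[0,0,0,0],[0,0,0,0]]]' 
python3 - <<'E'
from h import *
go([450.8,-169.4,2],48.5)
p,d,m=cap('wrist','w10.png')
E
```

```text
time: 11.8
tool_pos: [450.6, -169.4, 135.3]
tcp_rot: [2.616, 1.571, -1.249]
contact_force: [0.7, 0.3, -0.4]
grip_width: 48.3
time: 12.47
tool_pos: [450.9, -169.6, 4.7]
tcp_rot: [-3.093, 1.57, -0.676]
contact_force: [-0.6, -0.0, 0.3]
grip_width: 50.4
time: 12.8
tool_pos: [451.0, -169.7, 5.0]
tcp_rot: [-2.987, 1.569, -0.569]
contact_force: [-0.2, -0.0, -1.0]
grip_width: 50.7
t 12.8 pos [ 451.  -169.7    5. ] yang -131.49 zang 138.51 xax [ 1.3e-03 -8.0e-04 -1.0e+00] F [-0.2 -0.  -1. ] M [0.03 0.02 0.  ] grip 50.7 q [-0.519  0.512  1.871 -0.     0.756  1.776]
shift cm [ 0.3  -0.    0.04]
world turn deg -0.01 -> tool x turn rad 0.000 (or -3.141)
```

View pics/w10.png

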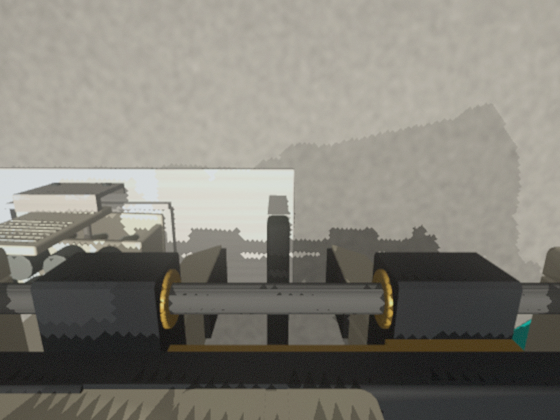

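```bash
python3 -m handwheel '[[[0,0,0,0],[0,0,0,0],[0,0,0,0],[0,0,0,0],[0,0,0,0],[0,0,0,0],[0,0,0,0],[0,0,0,0]]]' 0
python3 -m handwheel '[[[0,0,0,0],[0,0,0,0],[0,0,0,0]]]'
python3 - <<'E'
from h import *
st()
E
```

```text
time: 13.52
tool_pos: [450.5, -169.5, 4.3]
tcp_rot: [1.178, 1.571, -2.688]
contact_force: [-0.6, 0.1, -0.5]
grip_width: 9.8
time: 13.77
tool_pos: [450.5, -169.5, 4.3]
tcp_rot: [1.335, 1.571, -2.531]
contact_force: [-0.8, -1.0, -0.5]
grip_width: 9.6
t 13.77 pos [ 450.5 -169.5    4.3] yang -131.49 zang 138.51 xax [-2.e-04 -1.e-04 -1.e+00] F [-0.8 -1.  -0.5] M [-0.05  0.2  -0.1 ] grip 9.6 q [-0.519  0.513  1.872 -0.     0.756  1.776]
```

```bash
python3 -m handwheel '[[[0,0,0,-0.04],[0,0,0,-0.08],[0,0,0,-0.08],[0,0,0,-0.08],[0,0,0,-0.08],[0,0,0,-0.08],[0,0,0,-0.06],[0,0,0,-0.032]]]'
python3 -m handwheel '[[[0,0,0,0],[0,0,0,0],[0,-0.3,-0.08,0],[0,-0.7,-0.2,0],[0,-1.0,-0.27,0],[0,-1.1,-0.3,0],[0,-1.1,-0.3,0],[0,-1.1,-0.3,0]]]'
python3 -m handwheel '[[[0,-1.1,-0.3,0],[0,-0.9,-0.23,0],[0,-0.6,-0.16,0],[0,-0.3,-0.08,0],[0,0,0,0],[0,0,0,0],[0,0,0,0]]]'
python3 - <<'E'
from h import *
go([488.3,-92.6,4.3],79.0)
p,d,m=cap('wrist','w11.png')
E
```

```text
time: 14.43
tool_pos: [451.6, -169.5, 4.4]
tcp_rot: [-3.048, 1.569, -0.097]
contact_force: [1.9, 0.2, -2.2]
grip_width: 9.9
time: 15.1
tool_pos: [475.2, -119.0, 4.3]
tcp_rot: [0.414, 1.57, -2.919]
contact_force: [-1.1, -3.2, -1.4]
grip_width: 9.5
time: 15.68
tool_pos: [488.0, -92.5, 4.3]
tcp_rot: [-1.394, 1.57, 1.555]
contact_force: [0.3, 4.9, -0.9]
grip_width: 9.8
t 15.68 pos [488.  -92.5   4.3] yang -101.04 zang 168.96 xax [ 0.      0.0011 -1.    ] F [ 0.3  4.9 -0.9] M [ 0.7  -0.08  0.05] grip 9.8 q [-3.43e-01  5.34e-01  1.83e+00  1.00e-03  7.79e-01  1.42e+00]
shift cm [-0.    0.   -0.03]
world turn deg 0.04 -> tool x turn rad -0.001 (or 3.141)
```

View pics/w11.png

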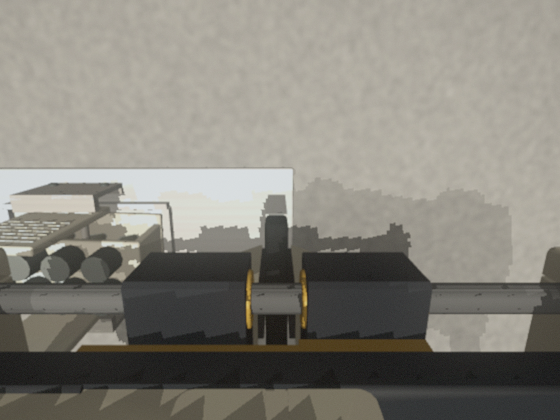

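```bash
python3 - <<'E'
from h import *
m=bot.camera_model('wrist')
a,b=rayz(m,293,168,6),rayz(m,0,168.5,6); print('tray edge ang',np.degrees(np.arctan2(b[1]-a[1],b[0]-a[0])),a)
p,d,m=cap('scene','s11.png'); p=cv2.imread('pics/s11.png')
# draw predicted dock axis and tray outline
u=np.array([np.cos(np.radians(79)),np.sin(np.radians(79))]); n=np.array([-u[1],u[0]]); O=np.array([535.7,150.8]); T=np.array([488,-92.5])+78*u
P=lambda q,z:tuple(int(round(v*4)) for v in np.array(proj(m,[*q,z]))-[190,160])
c=cv2.resize(p[160:310,190:360],None,fx=4,fy=4,interpolation=cv2.INTER_CUBIC)
for sx,sy,ex,ey in((-32,48,87.5,48),(-32,-48,87.5,-48),(87.5,-48,87.5,48)): cv2.line(c,P(O+u*sx+n*sy,0),P(O+u*ex+n*ey,0),(0,0,255),1)
for sx,sy,ex,ey in((-87.5,46,87.5,46),(-87.5,-46,87.5,-46),(87.5,-46,87.5,46)): cv2.line(c,P(T+u*sx+n*sy,6),P(T+u*ex+n*ey,6),(0,255,0),1)
cv2.imwrite('pics/s11c.png',c)
E
```

```text
tray edge ang 79.09892407480059 [ 531.16248122 -110.28907779    6.        ]
```

View pics/s11c.png

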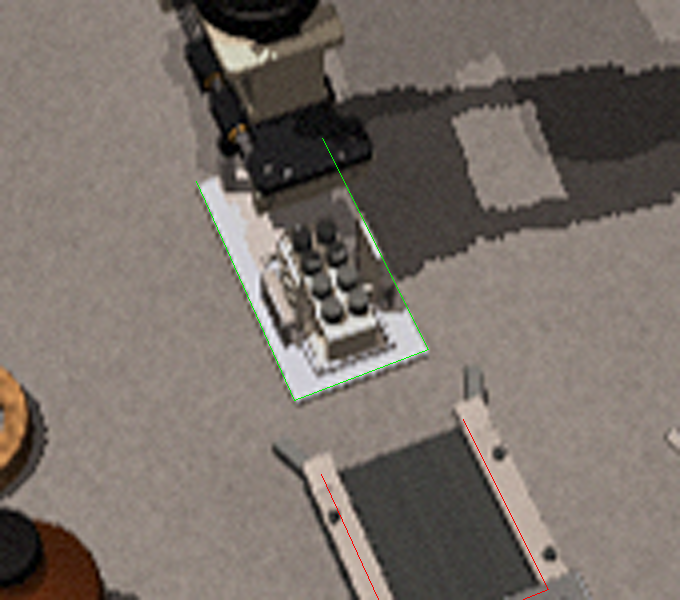

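```bash
python3 -m handwheel '[[[0,-0.3,0,0],[0,-0.7,0,0],[0,-1.0,0,0],[0,-1.0,0,0],[0,-1.0,0,0],[0,-0.7,0,0],[0,-0.3,0,0],[0,0,0,0]]]'
python3 -m handwheel '[[[0,-0.3,0,0],[0,-0.5,0,0],[0,-0.7,0,0],[0,-0.7,0,0],[0,-0.7,0,0],[0,-0.7,0,0],[0,-0.6,0,0],[0,-0.3,0,0]]]'
python3 - <<'E'
from h import *
st()
p,d,m=cap('scene','s12.png'); p=cv2.imread('pics/s12.png')
cv2.imwrite('pics/s12c.png',cv2.resize(p[160:360,190:380],None,fx=3,fy=3,interpolation=cv2.INTER_CUBIC))
E
```

```text
time: 16.45
tool_pos: [497.8, -42.5, 4.3]
tcp_rot: [-1.55, 1.57, 1.401]
contact_force: [-0.1, 4.2, -1.6]
grip_width: 9.6
time: 17.12
tool_pos: [506.3, 1.1, 4.3]
tcp_rot: [0.613, 1.571, -2.72]
contact_force: [-1.4, -3.5, -1.5]
grip_width: 9.7
t 17.12 pos [506.3   1.1   4.3] yang -100.96 zang 169.04 xax [-0. -0. -1.] F [-1.4 -3.5 -1.5] M [-0.56  0.09 -0.05] grip 9.7 q [-0.149  0.546  1.803 -0.     0.792  1.613]
```

View pics/s12c.png

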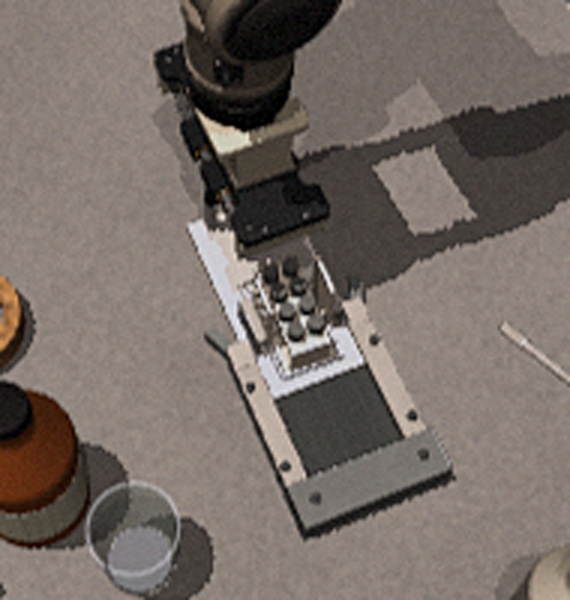

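```bash
python3 -m handwheel '[[[0,-0.4,0,0],[0,-0.8,0,0],[0,-1.0,0,0],[0,-1.0,0,0],[0,-1.0,0,0],[0,-0.9,0,0],[0,-0.6,0,0],[0,-0.4,0,0]]]'
python3 -m handwheel '[[[0,-0.2,0,0],[0,-0.2,0,0],[0,-0.2,0,0],[0,-0.2,0,0],[0,0,0,0],[0,0,0,0]]]'
python3 - <<'E'
from h import *
go([520.8,74.2,4.3],79)
E
```

```text
time: 17.83
tool_pos: [517.9, 60.9, 4.3]
tcp_rot: [1.454, 1.571, -1.879]
contact_force: [-0.4, -4.5, -0.3]
grip_width: 9.7
time: 18.33
tool_pos: [519.4, 68.0, 4.3]
tcp_rot: [-1.71, 1.57, 1.24]
contact_force: [-0.9, -1.7, -0.9]
grip_width: 10.2
t 18.33 pos [519.4  68.    4.3] yang -101.03 zang 168.97 xax [ 1.e-04  4.e-04 -1.e+00] F [-0.9 -1.7 -0.9] M [-0.21  0.11  0.03] grip 10.2 q [-1.600e-02  5.690e-01  1.754e+00  1.000e-03  8.180e-01  1.747e+00]
shift cm [-0.   -0.63 -0.02]
world turn deg 0.03 -> tool x turn rad -0.001 (or 3.141)
```

```bash
python3 -m handwheel '[[[0,-0.15,0,0],[0,-0.15,0,0],[0,-0.15,0,0],[0,-0.1,0,0],[0,0,0,0],[0,0,0,0]]]'
python3 -m handwheel '[[[0,-0.15,0,0],[0,-0.15,0,0],[0,0,0,0],[0,0,0,0]]]'
python3 -m handwheel '[[[0,-0.15,0,0],[0,-0.15,0,0],[0,0,0,0],[0,0,0,0]]]'
python3 - <<'E'
from h import *
go([520.8,74.2,4.3],79)
E
```

```text
time: 18.83
tool_pos: [520.5, 73.4, 4.3]
tcp_rot: [-2.065, 1.571, 0.885]
contact_force: [-0.2, -2.2, -1.5]
grip_width: 10.0
time: 19.17
tool_pos: [520.7, 75.9, 4.3]
tcp_rot: [0.964, 1.57, -2.37]
contact_force: [-1.9, -5.4, -0.0]
grip_width: 9.7
time: 19.5
tool_pos: [520.4, 75.9, 4.4]
tcp_rot: [1.221, 1.566, -2.112]
contact_force: [-5.0, -20.6, 3.5]
grip_width: 9.6
t 19.5 pos [520.4  75.9   4.4] yang -100.97 zang 169.03 xax [-0.0027 -0.0045 -1.    ] F [ -5.  -20.6   3.5] M [-3.16  0.78 -0.06] grip 9.6 q [ 0.002  0.574  1.745 -0.006  0.826  1.769]
shift cm [ 0.01  0.16 -0.07]
world turn deg -0.03 -> tool x turn rad 0.000 (or -3.141)
```

```bash
python3 -m handwheel '[[[0,0.1,0,0],[0,0.1,0,0],[0,0,0,0]]]'
python3 -m handwheel '[[[0,0,0,0],[0,0,0,0],[0,0,0,0],[0,0,0,0],[0,0,0,0],[0,0,0,0],[0,0,0,0]]]' 0.5
python3 - <<'E'
from h import *
st()
E
```

```text
time: 19.75
tool_pos: [520.5, 76.0, 4.3]
tcp_rot: [0.951, 1.569, -2.383]
contact_force: [-3.3, -10.6, 0.6]
grip_width: 9.8
time: 20.33
tool_pos: [521.2, 77.3, 4.3]
tcp_rot: [-2.503, 1.571, 0.447]
contact_force: [0.3, 0.0, 0.5]
grip_width: 45.3
t 20.33 pos [521.2  77.3   4.3] yang -101.00 zang 169.00 xax [ 1.e-04  0.e+00 -1.e+00] F [0.3 0.  0.5] M [ 0.08 -0.01 -0.02] grip 45.3 q [0.002 0.574 1.745 0.    0.823 1.765]
```

```bash
python3 -m handwheel '[[[-1,0,0,0],[-2.5,0,0,0],[-3.5,0,0,0],[-3.5,0,0,0],[-3.5,0,0,0],[-2,-2,0,0],[0,-3,0,0],[0,-3,0,0]]]'
python3 -m handwheel '[[[0,-2.6,0,0],[0,0,0,-0.12],[0,0,0,-0.12],[0,0,0,-0.12],[0,0,0,-0.12],[0,0,0,-0.12],[0,0,0,-0.12],[0,0,0,-0.12]]]' 1
python3 -m handwheel '[[[0,0,0,-0.12],[0,0,0,-0.12],[0,0,0,-0.12],[0,0,0,-0.12],[0,0,0,-0.12],[0,0,0,-0.12],[0,0,0,0],[0,0,0,0]]]'
python3 -m handwheel '[[[0,0,0,0],[0,0,0,0]]]'
python3 - <<'E'
from h import *
go([541.1,182,100],-11)
p,d,m=cap('wrist','w13.png')
for l,z in [('tray',0),('tray_handle',54),('cassette_pinch',64),('cassette',6),('dock',0)]:
    for r in bot.spot_point('wrist',l)[:2]:
        print(l,round(r['conf'],2),np.round(r['point'],1),np.round(rayz(m,*r['point'],z),1))
p,d,m=cap('top','t13.png'); p=cv2.imread('pics/t13.png')
cv2.imwrite('pics/t13c.png',cv2.resize(p[155:245,170:290],None,fx=6,fy=6,interpolation=cv2.INTER_CUBIC))
p,d,m=cap('scene','s13.png'); p=cv2.imread('pics/s13.png')
cv2.imwrite('pics/s13c.png',cv2.resize(p[200:360,210:380],None,fx=4,fy=3.6,interpolation=cv2.INTER_CUBIC))
E
```

```text
time: 21.0
tool_pos: [537.7, 156.2, 167.4]
tcp_rot: [-2.817, 1.566, 0.131]
contact_force: [-0.1, -0.0, -1.3]
grip_width: 45.8
time: 21.67
tool_pos: [541.3, 181.2, 165.1]
tcp_rot: [2.626, 1.57, 0.138]
contact_force: [0.9, -0.0, -0.4]
grip_width: 90.7
time: 22.33
tool_pos: [541.4, 181.2, 164.9]
tcp_rot: [1.901, 1.57, 0.123]
contact_force: [-0.4, -0.1, -1.2]
grip_width: 91.8
time: 22.5
tool_pos: [541.4, 181.2, 164.5]
tcp_rot: [1.504, 1.571, -0.272]
contact_force: [0.7, 0.5, 0.6]
grip_width: 91.9
t 22.5 pos [541.4 181.2 164.5] yang -11.77 zang -101.77 xax [ 2.e-04 -1.e-04 -1.e+00] F [0.7 0.5 0.6] M [-0.08 -0.08 -0.04] grip 91.9 q [ 0.189  0.449  1.44  -0.     1.252  0.394]
shift cm [ 6.45 -0.05 -0.07]
world turn deg 0.77 -> tool x turn rad -0.013 (or 3.128)
tray 0.61 [276.4 199. ] [540.1 169.5   0. ]
tray_handle 0.52 [275.8 200.8] [541.8 180.5  54. ]
cassette_pinch 0.69 [275.3 198.7] [542.2 184.9  64. ]
cassette 0.6 [274.1 189.3] [540.2 181.7   6. ]
```

View pics/w13.png

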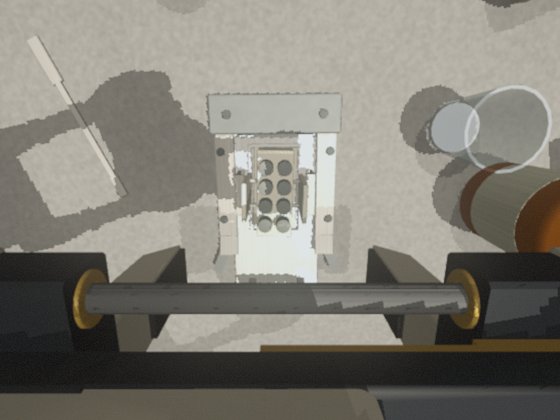

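View pics/s13c.png

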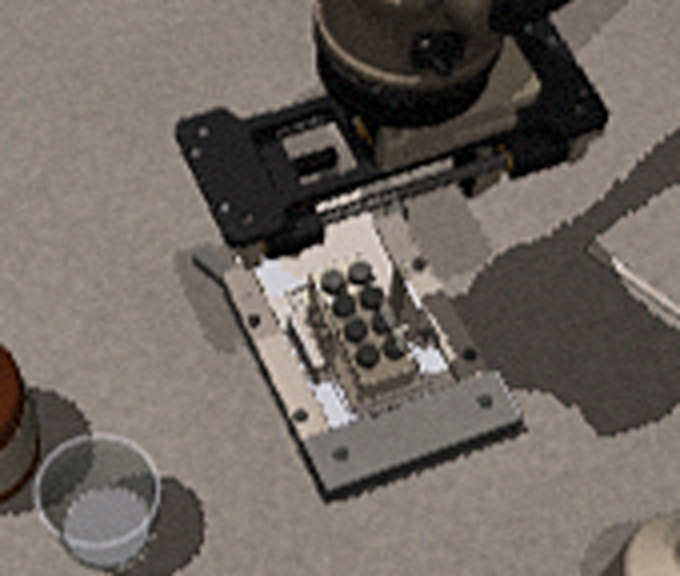

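```bash
python3 - <<'E'
from h import *
m=bot.camera_model('top')
for l in ('amber_bottle','beaker','cork_ring','wash_bottle'):
    for r in bot.spot_point('top',l)[:1]: print(l,round(r['conf'],2),np.round(rayz(m,*r['point'],0),1))
p=cv2.imread('pics/w13.png'); cv2.imwrite('pics/w13c.png',cv2.resize(p[85:285,195:355],None,fx=4.2,fy=3,interpolation=cv2.INTER_CUBIC))
E
```

```text
amber_bottle 0.68 [760.9 -29.5   0. ]
beaker 0.87 [729.9 204.5   0. ]
cork_ring 0.95 [754.3 -41.4   0. ]
wash_bottle 0.92 [508.  412.1   0. ]
```

View pics/w13c.png

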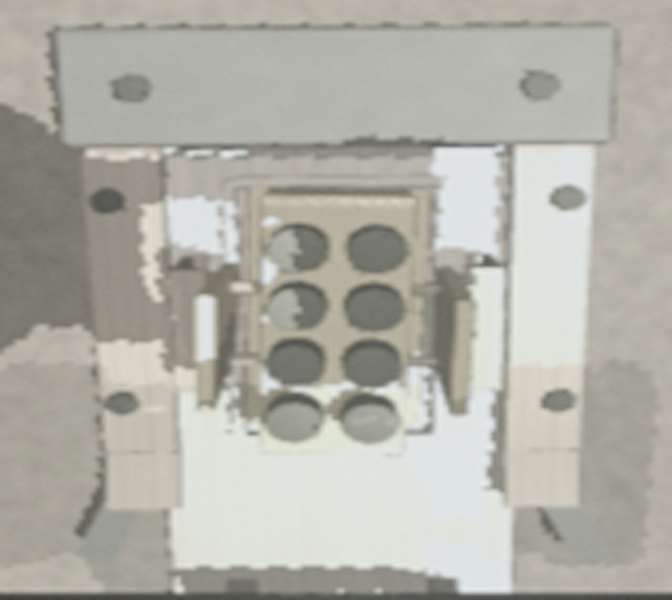

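```bash
python3 - <<'E'
from h import *
m=bot.camera_model('wrist')
C=lambda c,z:rayz(m,(c[0]+.5)/4.2-.5+195,(c[1]+.5)/3-.5+85,z)[:2]
a,b=C((195,293),78),C((474,296),78); print('catch outer far',a,b,np.linalg.norm(a-b),(a+b)/2)
a,b=C((198,403),78),C((470,411),78); print('catch outer near',a,b,np.linalg.norm(a-b),(a+b)/2)
a,b=C((55,28),30),C((614,28),30); print('stop back',a,b,(a+b)/2,np.degrees(np.arctan2(*(b-a)[::-1])))
a,b=C((62,143),30),C((610,140),30); print('stop front',(a+b)/2,np.degrees(np.arctan2(*(b-a)[::-1])))
# caps centres z=56
L=[(298,248),(297,307),(295,362),(293,417)];Rr=[(376,249),(373,308),(371,362),(370,418)]
print('caps',np.mean([C(c,56) for c in L+Rr],0)); x=C(L[0],56)+C(Rr[0],56)-C(L[3],56)-C(Rr[3],56); print(np.degrees(np.arctan2(x[1],x[0])))
go([541,181.5,12],-11)
E
```

```text
catch outer far [517.84169187 207.56818492] [571.78461866 195.64463625] 55.2450030609497 [544.81315526 201.60641058]
catch outer near [511.1800442 176.4483504] [565.09693091 162.94835668] 55.58129633662251 [538.13848756 169.69835354]
stop back [499.97386108 285.30466653] [618.70159325 260.96549629] [559.33772716 273.13508141] -11.585119344898043
stop front [552.85730916 240.22187167] -11.159541774434317
caps [541.26492426 185.4556661 ]
77.02723195731812
t 23.1 pos [541.4 181.2 164.3] yang -11.64 zang -101.64 xax [-0.e+00 -1.e-04 -1.e+00] F [ 0.3 -0.6 -0.3] M [-0.04 -0.06 -0.  ] grip 91.9 q [ 0.189  0.449  1.44  -0.     1.252  0.392]
shift cm [15.23 -0.05 -0.02]
world turn deg 0.64 -> tool x turn rad -0.011 (or 3.130)
```

```bash
python3 -m handwheel '[[[1,0,-0.22,-0.011],[2.5,0,0,0],[3,0,0,0],[3,0,0,0],[2.5,0,0,0],[1.5,0,0,0],[0,0,0,0],[0,0,0,0]]]'
python3 -m handwheel '[[[0,0,0,0],[0,0,0,0],[0,0,0,0]]]'
python3 - <<'E'
from h import *
go([541.4,183.5,13],-11)
p,d,m=cap('wrist','w14.png')
E
```

```text
time: 23.77
tool_pos: [541.3, 183.3, 28.4]
tcp_rot: [-1.155, 1.569, -2.917]
contact_force: [0.7, 0.2, -0.3]
grip_width: 91.9
time: 24.02
tool_pos: [542.8, 183.5, 30.6]
tcp_rot: [1.918, 1.568, 0.155]
contact_force: [0.2, 0.1, -0.6]
grip_width: 91.9
t 24.02 pos [542.8 183.5  30.6] yang -11.00 zang -101.00 xax [ 2.6e-03  4.0e-04 -1.0e+00] F [ 0.2  0.1 -0.6] M [-0.06 -0.08 -0.02] grip 91.9 q [ 0.192  0.599  1.593 -0.     0.947  0.384]
shift cm [ 1.76 -0.14  0.03]
world turn deg -0.00 -> tool x turn rad 0.000 (or -3.142)
```

View pics/w14.png

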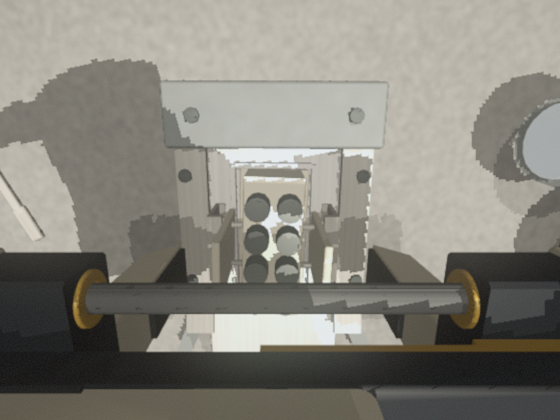

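```bash
python3 -m handwheel '[[[0.5,0,0,0],[0.6,0,0,0],[0.5,0,0,0],[0,0,0,0],[0,0,0,0],[0,0,0,0],[0,0,0,0],[0,0,0,0]]]'
python3 - <<'E'
from h import *
go([541.2,183.5,13],-11)
E
python3 -m handwheel '[[[0,0,0,0],[0,0,0,0],[0,0,0,0],[0,0,0,0],[0,0,0,0],[0,0,0,0],[0,0,0,0],[0,0,0,0]]]' 0
python3 -m handwheel '[[[0,0,0,0],[0,0,0,0],[0,0,0,0],[0,0,0,0]]]'
python3 - <<'E'
from h import *
go([541.2,183.5,13],-11)
p,d,m=cap('scene','s15.png'); p=cv2.imread('pics/s15.png')
cv2.imwrite('pics/s15c.png',cv2.resize(p[200:360,210:380],None,fx=4,fy=3.6,interpolation=cv2.INTER_CUBIC))
E
```

```text
time: 24.73
tool_pos: [542.1, 183.4, 13.5]
tcp_rot: [1.705, 1.57, -0.058]
contact_force: [-0.2, -0.3, -0.7]
grip_width: 91.7
t 24.73 pos [542.1 183.4  13.5] yang -11.00 zang -101.00 xax [ 4.e-04 -0.e+00 -1.e+00] F [-0.2 -0.3 -0.7] M [-0.09 -0.08  0.06] grip 91.7 q [ 0.192  0.623  1.607 -0.     0.912  0.384]
shift cm [ 0.05 -0.09  0.  ]
world turn deg -0.00 -> tool x turn rad 0.000 (or -3.142)
time: 25.4
tool_pos: [541.4, 183.3, 13.4]
tcp_rot: [-1.073, 1.57, -2.835]
contact_force: [-8.8, 0.4, 9.3]
grip_width: 42.9
time: 25.73
tool_pos: [541.4, 183.4, 13.7]
tcp_rot: [-1.3, 1.57, -3.063]
contact_force: [-4.0, -0.5, 5.5]
grip_width: 40.0
t 25.73 pos [541.4 183.4  13.7] yang -11.00 zang -101.00 xax [-8.e-04 -1.e-04 -1.e+00] F [-4.  -0.5  5.5] M [-0.04  0.55  0.01] grip 40.0 q [0.193 0.622 1.607 0.    0.913 0.384]
shift cm [ 0.07 -0.02 -0.01]
world turn deg -0.00 -> tool x turn rad 0.000 (or -3.142)
```

View pics/s15c.png

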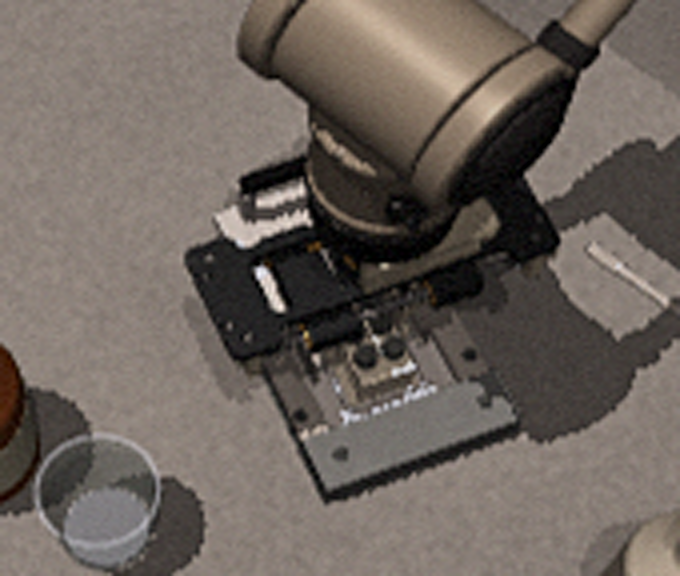

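```bash
python3 -m handwheel '[[[0,0,0,0],[0,0,0,0],[0,0,0,0]]]'
python3 - <<'E'
from h import *
o,M=st(); m=bot.camera_model('wrist')
p,d,_=cap('wrist','w15.png')
cv2.imwrite('pics/w15c.png',cv2.resize(cv2.imread('pics/w15.png')[140:350,170:390],None,fx=3.5,fy=2.8,interpolation=cv2.INTER_CUBIC))
E
```

```text
time: 26.03
tool_pos: [541.4, 183.4, 13.7]
tcp_rot: [-1.297, 1.57, -3.06]
contact_force: [-3.4, -0.1, 5.2]
grip_width: 40.1
t 26.03 pos [541.4 183.4  13.7] yang -11.00 zang -101.00 xax [-8.e-04 -1.e-04 -1.e+00] F [-3.4 -0.1  5.2] M [-0.02  0.53 -0.02] grip 40.1 q [0.193 0.622 1.607 0.    0.913 0.384]
```

View pics/w15c.png

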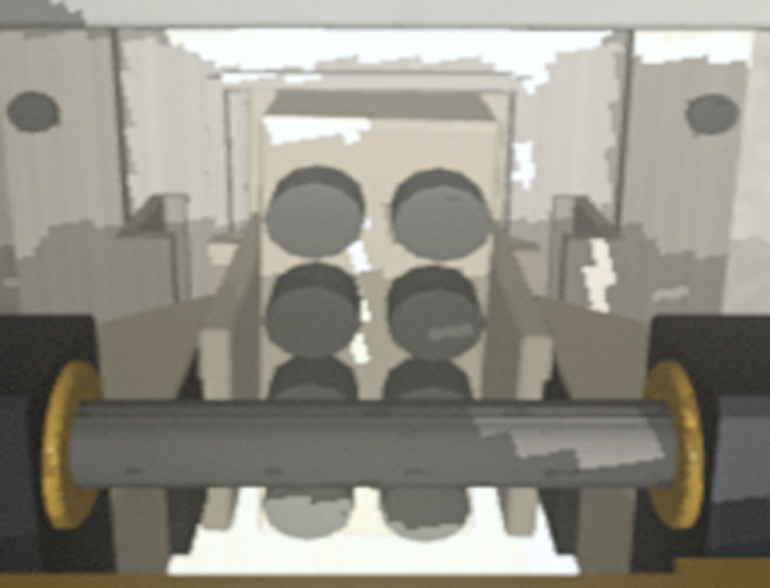

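```bash
python3 -m handwheel '[[[-0.2,0,0,0],[-0.3,0,0,0],[-0.3,0,0,0],[-0.2,0,0,0],[0,0,0,0],[0,0,0,0],[0,0,0,0]]]'
python3 - <<'E'
from h import *
st()
p,d,_=cap('wrist','w16.png')
cv2.imwrite('pics/w16c.png',cv2.resize(cv2.imread('pics/w16.png')[100:350,150:410],None,fx=2.9,fy=2.3,interpolation=cv2.INTER_CUBIC))
E
```

```text
time: 26.67
tool_pos: [541.8, 183.3, 23.2]
tcp_rot: [-0.638, 1.571, -2.401]
contact_force: [-0.1, 0.1, -2.2]
grip_width: 40.1
t 26.67 pos [541.8 183.3  23.2] yang -11.00 zang -101.00 xax [-1.e-04 -1.e-04 -1.e+00] F [-0.1  0.1 -2.2] M [ 0.01 -0.07  0.03] grip 40.1 q [ 0.192  0.609  1.599 -0.     0.933  0.384]
```

View pics/w16c.png

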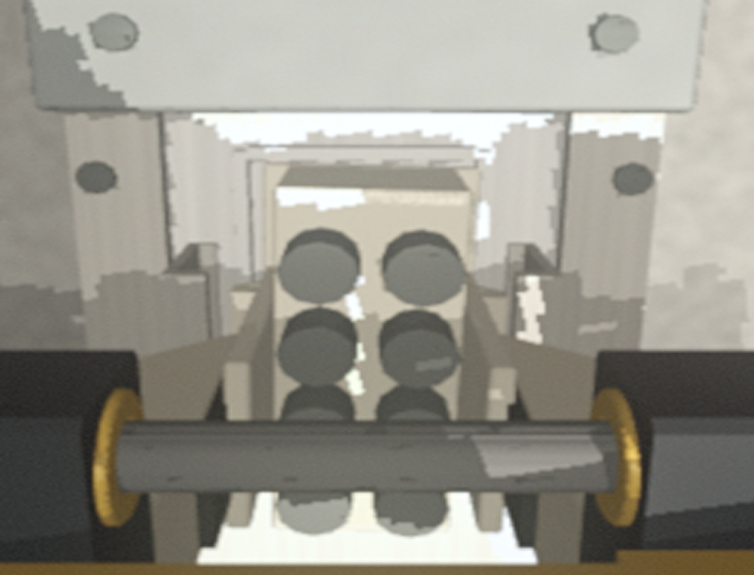

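```bash
python3 -m handwheel '[[[-0.5,0,0,0],[-1,0,0,0],[-1.5,0,0,0],[-1.5,0,0,0],[-1.5,0,0,0],[-1.5,0,0,0],[-1,0,0,0],[-0.55,0,0,0]]]'
python3 -m handwheel '[[[0,0,0,0],[0,0,0,0],[0,0,0,0],[0,0,0,0],[0,0,0,0],[0,0,0,0]]]'
python3 - <<'E'
from h import *
st()
p,d,_=cap('wrist','w17.png')
p,d,m=cap('scene','s17.png'); p=cv2.imread('pics/s17.png')
cv2.imwrite('pics/s17c.png',cv2.resize(p[170:360,200:390],None,fx=4,fy=3.1,interpolation=cv2.INTER_CUBIC))
E
```

```text
time: 27.38
tool_pos: [542.7, 183.5, 116.0]
tcp_rot: [1.93, 1.568, 0.168]
contact_force: [1.3, -0.2, -2.9]
grip_width: 39.7
time: 27.88
tool_pos: [541.6, 183.3, 113.2]
tcp_rot: [-1.088, 1.57, -2.85]
contact_force: [0.3, -0.6, -2.8]
grip_width: 40.0
t 27.88 pos [541.6 183.3 113.2] yang -11.00 zang -101.00 xax [-1.1e-03 -3.0e-04 -1.0e+00] F [ 0.3 -0.6 -2.8] M [-0.08 -0.09  0.04] grip 40.0 q [ 0.192  0.5    1.507 -0.     1.136  0.384]
```

View pics/w17.png

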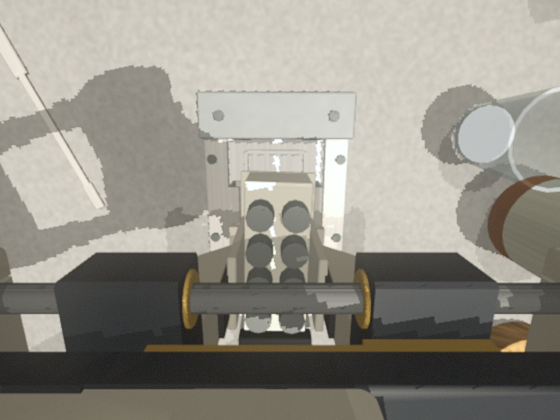

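View pics/s17.png

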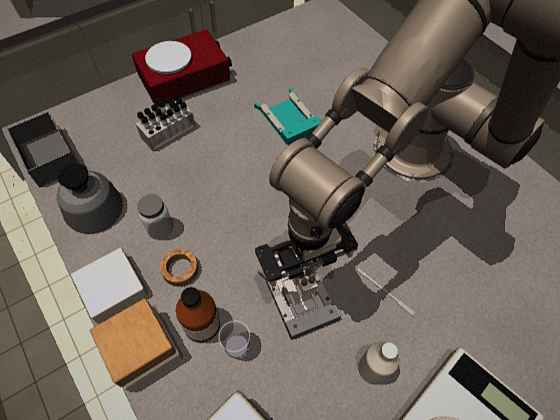

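```bash
python3 -m handwheel '[[[0,0,0,0],[0,0,0,0],[0,0,0,0]]]'
python3 - <<'E'
from h import *
o,M=st(); p,d,m=cap('wrist','w18.png')
for u,v in ((260,219),(295,219),(260,254),(292,254),(257,325),(292,325)):
    q=np.median(d[v-2:v+3,u-2:u+3]); print((u,v),np.round(pt(m,u,v,q),1))
for u in (225,330): 
    for v in (170,): print('rail/tray',np.round(pt(m,u,v,np.median(d[v-2:v+3,u-2:u+3])),1))
print(p[130:150:2,240].tolist()); print(np.round(rayz(m,240,138,30),1))
E
```

```text
time: 28.23
tool_pos: [541.9, 183.3, 113.7]
tcp_rot: [0.208, 1.571, -1.555]
contact_force: [-0.1, -0.2, -2.4]
grip_width: 39.9
t 28.23 pos [541.9 183.3 113.7] yang -11.00 zang -101.00 xax [ 0.e+00 -1.e-04 -1.e+00] F [-0.1 -0.2 -2.4] M [-0.02 -0.07  0.02] grip 39.9 q [ 0.192  0.499  1.507 -0.     1.136  0.384]
(260, 219) [540.5 211.8 154.9]
(295, 219) [556.4 208.8 155.3]
(260, 254) [537.  194.8 155. ]
(292, 254) [551.9 191.9 155.1]
(257, 325) [527.7 157.2 155. ]
(292, 325) [545.1 153.9 155.1]
rail/tray [505.1 220.6  15.3]
rail/tray [593.7 203.5  15.5]
[[206, 208, 199], [206, 207, 201], [206, 207, 200], [205, 207, 198], [157, 157, 150], [154, 151, 144], [173, 171, 162], [209, 205, 197], [208, 205, 197], [209, 205, 197]]
[525.3 244.9  30. ]
```

```bash
python3 - <<'E'
from h import *
print(bot.close_job()); st()
E
```

```text
the job is handed in; nothing more can be done
None
the job is handed in; nothing more can be done
```

The tray is home against the dock's back stop. The cassette is held by its pinched catches about 99 mm above its seat, and the job was handed in at about 28.3 s of the 56 s.

**What went wrong first:** My first grasp missed the handle bar. Moving on from there, the closed fingers brushed the tray and cassette, turning the tray about 34° and shifting its centre roughly 8 cm on the bench. The tubes stayed upright. The wrist depth picture showed why: the real fingertips sit about 33 mm short of the reported tool point. I allowed for that from then on.

**What I did after that:**
- I gripped the bar properly and turned the tray in line with the dock.
- I slid it under the rails until it met the stop. The push rose to about 21 N with no further travel.
- I then let go of the handle, pinched both catches and lifted straight up.

**Last checks before handing in:**
- **Lift:** the wrist load was about 2.4 N, so only the cassette came up.
- **Level:** six measured spots on the cap tops were all at 155 mm, within 0.4 mm of each other.
- **Tray:** it was still between the rails, with its front at the stop in the pictures.
- **Other things on the bench:** they looked unmoved in the scene picture; I did not re-measure their positions.

**Readings that disagreed:**
- The gripper read 40 mm on catches that should be 42 mm apart when pinched. It stayed steady through the lift.
- The wrist camera put the stop and the cassette about 3.5 mm further in than the other camera and the handle position did. I pinched between the two.

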